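# Put the dressing table in order: perfume balls into the case, lipsticks into the jar

### The job

Tidy the dressing table: slide open the acrylic door of the trinket case, settle every round perfume pot from the tray in a dimple of its own so that none can roll, and slide the door fully shut over them. Stand every lipstick end-down, top up, in the frosted jar, which stays upright on its marble slab. Leave the elephant, the claw clip and the spring clip where they are.

Things in the scene. Friction and masses are not known exactly. Their poses are not given: they have to be found in the camera images.
- door (a joint): sliding clear acrylic top door of the trinket case, m: 0 = fully shut (case covered), 0.108 = fully open (slid along the case's +x, away from the robot). The panel is 4 mm thick, 108 x 207 mm, its top 59 mm above the table; it stays where it is left and needs about 1 to 2 N to slide.
- door_handle (a point): centre of the door's steel grip, an upright bar on top of the panel close to its edge nearest the robot: 12 mm thick along the case's x, 44 mm long along the case's y, 18 mm high (59 to 77 mm above the table). Moves with the door. x points along the door's opening direction.
- case: fixed dark wood trinket case, 108 (x) by 208 (y) mm, walls 4 mm thick, 53 mm high, inside 100 x 200 mm; rails at both y ends (outside 220 mm apart, tops 62 mm above the table) and a closed rear box run on to x = 172 mm. Origin: centre of underside; z up, x the way the door opens. Its bed has a strip 44 mm wide along y, 12 mm above the table, with four dimples at y = -72, -24, 24, 72 mm; beside it the bed rises at 12 degrees to the walls.
- dimple0 (a point): where the centre of a ball lies when it is settled in dimple 0: on the dimple's axis, 27 mm above the table. Dimple mouth 27 mm across, a seated ball sinks about 5 mm into it. Axes as the case.
- dimple1 (a point): where the centre of a ball lies when it is settled in dimple 1: on the dimple's axis, 27 mm above the table. Dimple mouth 27 mm across, a seated ball sinks about 5 mm into it. Axes as the case.
- dimple2 (a point): where the centre of a ball lies when it is settled in dimple 2: on the dimple's axis, 27 mm above the table. Dimple mouth 27 mm across, a seated ball sinks about 5 mm into it. Axes as the case.
- dimple3 (a point): where the centre of a ball lies when it is settled in dimple 3: on the dimple's axis, 27 mm above the table. Dimple mouth 27 mm across, a seated ball sinks about 5 mm into it. Axes as the case.
- ball0_center (a point): centre of a ball-shaped white ceramic solid-perfume pot with a thin brass seam, 40 mm across, about 50 g, smooth and rolling; starts loose in the rimmed tray. Its axes turn as it rolls. None if absent.
- ball1_center (a point): centre of a ball-shaped white ceramic solid-perfume pot with a thin brass seam, 40 mm across, about 50 g, smooth and rolling; starts loose in the rimmed tray. Its axes turn as it rolls. None if absent.
- ball2_center (a point): centre of a ball-shaped white ceramic solid-perfume pot with a thin brass seam, 40 mm across, about 50 g, smooth and rolling; starts loose in the rimmed tray. Its axes turn as it rolls. None if absent.
- ball3_center (a point): centre of a ball-shaped white ceramic solid-perfume pot with a thin brass seam, 40 mm across, about 50 g, smooth and rolling; starts loose in the rimmed tray. Its axes turn as it rolls. None if absent.
- tray: fixed light wood tray, 220 (x) by 210 (y) mm, floor 3 mm above the table, brass rim 5 mm wide whose top is 12 mm above the table. Origin: centre of its underside.
- lipstick0: closed black lipstick tube with a brass band, 20 mm across, 85 mm tall, about 30 g, standing upright and loose on the marble slab (3 mm thick). Origin: centre of its foot; z along the tube to its top. None if absent.
- lipstick1: closed black lipstick tube with a brass band, 20 mm across, 85 mm tall, about 30 g, standing upright and loose on the marble slab (3 mm thick). Origin: centre of its foot; z along the tube to its top. None if absent.
- lipstick2: closed black lipstick tube with a brass band, 20 mm across, 85 mm tall, about 30 g, standing upright and loose on the marble slab (3 mm thick). Origin: centre of its foot; z along the tube to its top. None if absent.
- slab: fixed white marble slab, 220 (x) by 210 (y) x 3 mm, flat on the table. Origin: centre of its underside.
- jar: empty frosted glass jar, open at the top, 68 mm across, 66 mm high, walls 4 mm, floor 5 mm (inside 60 mm across, 61 mm deep), about 300 g, loose on the marble slab. Origin: centre of its underside; z up.
- elephant: bystander: ceramic elephant ring holder on a round foot 76 mm across, 93 mm tall. Origin: centre of its underside.
- claw_clip: bystander: tortoiseshell plastic claw clip, 80 x 44 x 47 mm. Origin: centre of its underside.
- spring_clip: bystander: flat chrome spring hair clip, 95 x 14 x 10 mm. Origin: centre of its underside.
Not all that is in view belongs to the job. Leave any black or blue look-alike of the part that bears ball2_center alone.

How it is judged:
By the outcome, as a careful person would: the job done as asked, in the order asked, and still so for the second after the job is handed in, with the robot touching nothing.
Of ball0, ball1, ball2, ball3 only 3 to 4 are there at a start; the rules pass over those that are not, and their reading is None.
Of lipstick0, lipstick1, lipstick2 only 2 to 3 are there at a start; the rules pass over those that are not, and their reading is None.
At some moment in a run one of ball0, ball1, ball2, ball3 may be knocked a few centimetres aside while the robot is not near it.
It also fails if it takes over 208 s, if anything falls off the work surface, if the arm or the gripper's body presses on something with over 40 N, if the wrist force passes 120 N, or if a joint passes its speed limit or range.

### The arm

A 6-joint arm with a two-finger parallel gripper is mounted at the origin on the work surface. World frame = base frame: x ahead of the robot, y to its left, z up, the work surface at z = 0. Lengths are in m, angles in rad, forces in N, time in s.
With the tool pointing down it reaches from about 0.4 to 0.825 m from the base axis. Payload 7 kg.
Tool frame: the origin (TCP) lies on the mounting face of the last link; the fingertips stand 178 mm ahead of it and the grasp point (between the pads) lies 159 mm ahead of it; z points along the fingers, y is the direction in which the jaws open and shut (so a half turn about z gives the same grasp; the last joint's range is limited). The gripper opens to 88 mm and grips with 3 to 60 N. Pads are 19 mm wide; open, the fingers measure 130 mm over their backs; the gripper's body (78 mm by 193 mm) begins 47 mm behind the grasp point.
Start: joints at [-0.903, 0.359, 0.012, 0, -1.224, -0.288], TCP at [0.25, -0.627, 0.405] pointing down, gripper open.
Joint ranges: [-3.07, 3.07], [-1.43, 2.12], [-1.02, 1.25], [-3.03, 1.67], [-3.05, -0], [-3.03, 3.03]. Speed limits (rad/s): [2.39, 2.39, 3.01, 3.14, 3.14, 3.14].

### API

Orientations are given as [roll, pitch, yaw] about the fixed x, y, z axes, in that order (R = Rz(yaw) Ry(pitch) Rx(roll)).
In Python, from station import * gives the robot as it stands.
- The arm moves only by the tool arm_command, never from a script. Its argument "targets" is a list of rows, each a list of 3 entries, a list of its own where there are three numbers: the turn, a rotation vector about the world's x, y, z in rad, then the shift along the world's x, y, z in mm, then the closure, from 0 (fully open) to 1 (shut). In form: [[[wx, wy, wz], [tx, ty, tz], fingers], ...]. A call has 1 to 8 rows; each row shifts and turns the commanded pose from where the row before left it; what a row does not reach is not made up. A row lasts 1/10 s, in which the tool goes at most 50 mm and 8.59 degrees, less where a joint would pass 70% of its speed; a pose out of reach is approached as far as the arm can. A call with a gripper value outside its range is refused whole. The fingers move at their own pace and stop on an object; "squeeze" is the grip in N (left out, the last holds). Time passes only in rows, so rows that do not move let the fingers close. It gives the time, the measured TCP pose, the force and the opening at its end, in the units of the state.
- get_state(): the state, without advancing time (a new reading comes with each control period).
- grab_frame(name): name is "scene" or "top"; returns (picture, depth): 400x640x3 uint8, red, green, blue; 400x640 float32, m along the optical axis (not along the pixel's ray), 0 where there is no reading.
- camera_params(name): a dict with "mtx" (3x3 intrinsics, pixels), "k1" (the pictures are not rectified: a ray, as slopes to the right and down, at radius r is drawn at 1 + k1 r^2 times it, then the intrinsics apply), "eye" and "orientation" of the camera in the world. Camera axes: x right, y down, z forward; pixel columns grow to the right and rows downward; lengths in m; the calibration is good to about 2 mm. A picture is of the moment at which its call begins. camera_params takes no time and is no camera call.
- job_done(): hands the job in, once; it reports no verdict.
The state is a dict: "t": time; "q": joint angles; "qd": joint speeds; "joint_efforts": joint torques, N m; "eef_pos": TCP position; "ee_rot": TCP orientation; "force": force on the tool from outside, world axes, zero at the start; "moment": the same for the moment, N m; "width": finger opening in m.
Only numpy, scipy, OpenCV 4.12 (cv2) and the standard library are available. Lean on these libraries where they do the work, as an engineer would, in place of code of your own. Each camera call takes 0.05 s, during which the arm holds its last target.

## Working session

There is one attempt and no reset: what is moved stays moved. The work goes in short steps, Python scripts to look and compute and a tool call to move; the robot and the scene stay as the last step left them, time stands still between calls to the robot, and variables do not carry over. Pictures are saved under pics/ and viewed, and the job is handed in when it is done.

Besides the shell and the picture viewer there is one more tool, called after "Call:" by a JSON object that holds its "fn" and its "kwargs". arm_command: Moves the arm, as the interface text tells. Its arguments: {"type":"object","properties":{"targets":{"type":"array"},"squeeze":{"type":"number"}},"required":["targets"]}

```bash
ls; mkdir -p pics; cat > h.py <<'E'
from station import *
import numpy as np, cv2
def save(n,img,s=1.0):
    im=cv2.cvtColor(img,cv2.COLOR_RGB2BGR)
    if s!=1: im=cv2.resize(im,None,fx=s,fy=s,interpolation=cv2.INTER_CUBIC)
    cv2.imwrite('pics/'+n,im)
E
python3 - <<'E'
from h import *
for n in('scene','top'):
    p=camera_params(n);print(n,p)
    im,d=grab_frame(n);save(n+'0.png',im,1.25);np.savez('%s0.npz'%n,im=im,d=d)
print(get_state())
E
```

```text
pics
scene {'mtx': array([[463.99658119,   0.        , 317.21586046],
       [  0.        , 463.99658119, 201.28792339],
       [  0.        ,   0.        ,   1.        ]]), 'k1': 0.002096475141869188, 'eye': array([ 1.24571684, -0.75607907,  0.85455893]), 'orientation': array([-2.23519372, -0.00604966,  0.75419268])}
top {'mtx': array([[374.05220431,   0.        , 322.1956037 ],
       [  0.        , 374.05220431, 200.83837821],
       [  0.        ,   0.        ,   1.        ]]), 'k1': -0.0064095326330730895, 'eye': array([0.4951134 , 0.0072275 , 0.92759791]), 'orientation': array([-3.09346989,  0.01038714, -1.58413694])}
{'t': 0.1, 'q': array([-9.02882042e-01,  3.59314790e-01,  1.11693078e-02, -3.10748723e-04,
       -1.22409774e+00, -2.88086666e-01]), 'qd': array([ 0.00198499, -0.00080403,  0.00300201,  0.00125359, -0.00066542,
        0.00011753]), 'joint_efforts': array([-7.64376691e-04, -5.84163415e+01,  2.93753064e+01,  7.01565340e+00,
        1.01463767e-02, -8.30884323e-05]), 'eef_pos': array([ 0.25019248, -0.62674027,  0.40382428]), 'ee_rot': array([ 3.14012238e+00, -1.31026387e-04, -2.76187074e+00]), 'force': array([-0.54921171,  1.09628053,  0.03631836]), 'moment': array([ 0.02877771, -0.00268603,  0.00483382]), 'width': 0.08745269605961561}
```

View pics/top0.png

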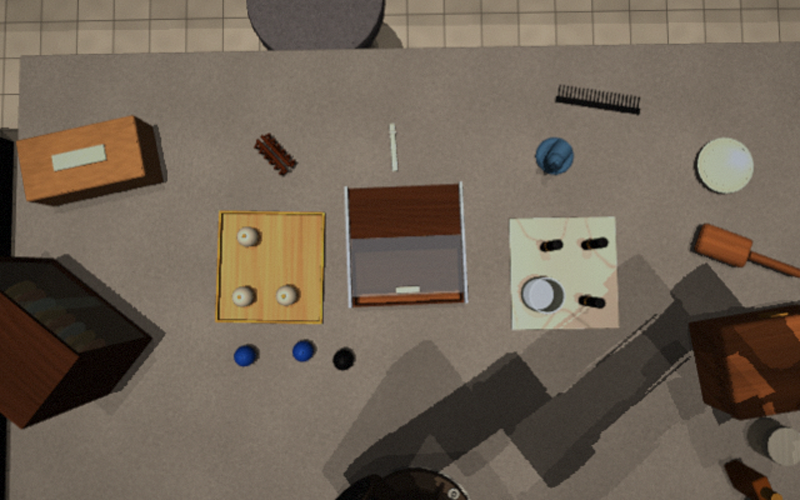

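View pics/scene0.png

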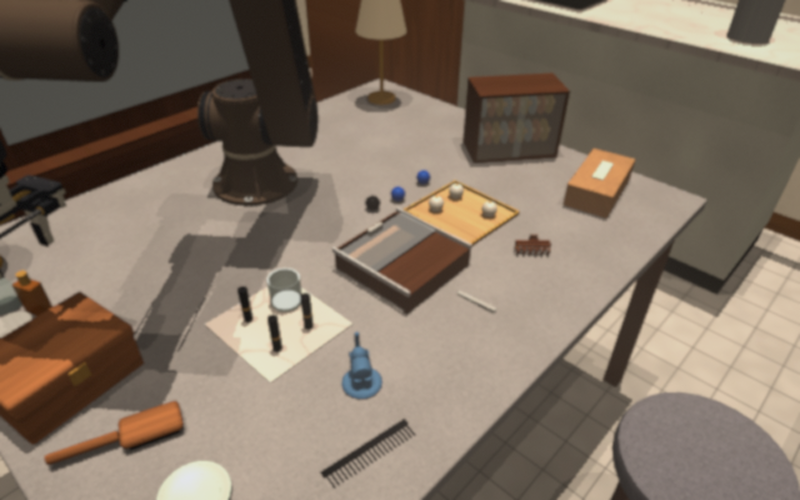

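```bash
cat >> h.py <<'E'
from scipy.spatial.transform import Rotation as Ro
def cam(n):
    p=camera_params(n); return p['mtx'],p['k1'],np.array(p['eye']),Ro.from_euler('xyz',p['orientation']).as_matrix()
def slopes(n,uv):
    K,k,e,R=cam(n); uv=np.atleast_2d(uv).astype(float)
    d=np.stack([(uv[:,0]-K[0,2])/K[0,0],(uv[:,1]-K[1,2])/K[1,1]],1); s=d.copy()
    for _ in range(10): s=d/(1+k*(s**2).sum(1,keepdims=True))
    return s
def onplane(n,uv,z):
    K,k,e,R=cam(n); s=slopes(n,uv); r=np.c_[s,np.ones(len(s))]@R.T
    return e+r*((z-e[2])/r[:,2])[:,None]
def cloud(n,d):
    K,k,e,R=cam(n); v,u=np.mgrid[:400,:640]; s=slopes(n,np.c_[u.ravel(),v.ravel()])
    P=(np.c_[s,np.ones(len(s))]*d.reshape(-1,1))@R.T+e
    P[d.ravel()==0]=np.nan
    return P.reshape(400,640,3)
def proj(n,P):
    K,k,e,R=cam(n); c=(np.atleast_2d(P)-e)@R; s=c[:,:2]/c[:,2:]; s=s*(1+k*(s**2).sum(1,keepdims=True))
    return s*[K[0,0],K[1,1]]+K[:2,2]
E
python3 - <<'E'
from h import *
im=np.load('top0.npz')['im'];d=np.load('top0.npz')['d']
P=cloud('top',d); z=P[...,2]
print('table z',np.nanmedian(z[300:330,300:330]), 'slab',np.nanmedian(z[235:250,470:485]))
# colour col through case at u~ 326 (handle) & 300
for u in (300,326,350):
    print(u,[(v,round(P[v,u,0]*1e3),round(z[v,u]*1e3)) for v in range(144,250,4)])
print('row 210',[(u,round(P[210,u,1]*1e3),round(z[210,u]*1e3)) for u in range(270,382,4)])
cv2.imwrite('pics/zoomcase.png',cv2.resize(cv2.cvtColor(im[140:260,165:385],cv2.COLOR_RGB2BGR),None,fx=3.5,fy=3.5,interpolation=cv2.INTER_CUBIC))
cv2.imwrite('pics/zoomjar.png',cv2.resize(cv2.cvtColor(im[100:275,395:505],cv2.COLOR_RGB2BGR),None,fx=3.4,fy=3.4,interpolation=cv2.INTER_CUBIC))
E
```

```text
table z -0.00032824330621594733 slab 0.04433093028149093
300 [(144, 683, 2), (148, 673, -1), (152, 654, 48), (156, 644, 53), (160, 635, 50), (164, 625, 51), (168, 615, 53), (172, 606, 53), (176, 597, 51), (180, 587, 53), (184, 578, 48), (188, 568, 50), (192, 558, 59), (196, 549, 58), (200, 540, 59), (204, 530, 61), (208, 521, 61), (212, 512, 58), (216, 503, 59), (220, 493, 59), (224, 484, 59), (228, 475, 59), (232, 465, 59), (236, 456, 58), (240, 445, 16), (244, 437, 52), (248, 424, -3)]
326 [(144, 682, -1), (148, 663, 49), (152, 653, 52), (156, 643, 53), (160, 634, 51), (164, 625, 48), (168, 615, 52), (172, 606, 49), (176, 596, 51), (180, 587, 49), (184, 577, 50), (188, 568, 50), (192, 558, 57), (196, 548, 61), (200, 539, 60), (204, 530, 57), (208, 520, 61), (212, 511, 61), (216, 502, 59), (220, 492, 59), (224, 483, 60), (228, 474, 57), (232, 465, 76), (236, 454, 16), (240, 444, 18), (244, 433, 2), (248, 423, 1)]
350 [(144, 681, 0), (148, 662, 48), (152, 652, 52), (156, 643, 49), (160, 633, 49), (164, 624, 50), (168, 614, 50), (172, 605, 51), (176, 595, 50), (180, 585, 53), (184, 576, 52), (188, 566, 57), (192, 557, 59), (196, 547, 59), (200, 538, 57), (204, 529, 58), (208, 520, 59), (212, 510, 59), (216, 501, 61), (220, 492, 58), (224, 482, 56), (228, 473, 59), (232, 464, 59), (236, 453, 18), (240, 444, 30), (244, 432, 0), (248, 423, 5)]
row 210 [(270, 146, -1), (274, 136, 0), (278, 118, 62), (282, 109, 59), (286, 100, 60), (290, 91, 60), (294, 82, 59), (298, 72, 57), (302, 63, 59), (306, 54, 59), (310, 44, 59), (314, 35, 62), (318, 26, 58), (322, 16, 58), (326, 7, 59), (330, -2, 59), (334, -11, 59), (338, -21, 57), (342, -30, 59), (346, -39, 59), (350, -49, 58), (354, -58, 58), (358, -67, 59), (362, -77, 57), (366, -86, 58), (370, -96, 52), (374, -112, 1), (378, -122, 0)]
```

View pics/zoomcase.png

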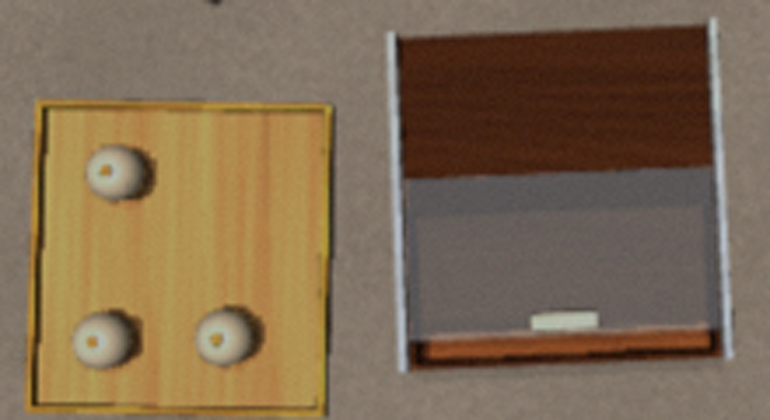

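View pics/zoomjar.png

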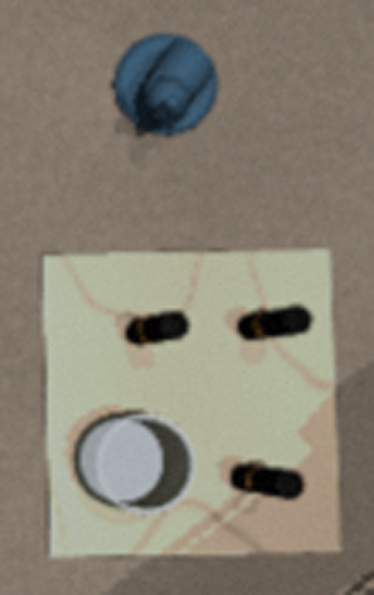

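```bash
cat >> h.py <<'E'
def case_pose(im):
    # rails: bluish bright strips
    hsv=cv2.cvtColor(im,cv2.COLOR_RGB2HSV)
    m=((hsv[...,2]>140)&(im[...,2].astype(int)>=im[...,0].astype(int)-2)).astype(np.uint8)
    m[:, :265]=0; m[:,385:]=0; m[:140]=0; m[255:]=0
    n,l,s,c=cv2.connectedComponentsWithStats(m)
    out=[]
    for i in range(1,n):
        if s[i,3]>60 and s[i,2]<20:
            v,u=np.nonzero(l==i); Q=onplane('top',np.c_[u,v],.062)[:,:2]; out.append(Q)
    return out
def balls(im,roi=(165,165,265,255)):
    u0,v0,u1,v1=roi
    hsv=cv2.cvtColor(im,cv2.COLOR_RGB2HSV)
    m=((hsv[...,1]<75)&(hsv[...,2]>95)).astype(np.uint8)
    mm=np.zeros_like(m); mm[v0:v1,u0:u1]=m[v0:v1,u0:u1]
    mm=cv2.morphologyEx(mm,cv2.MORPH_CLOSE,np.ones((5,5)))
    n,l,s,c=cv2.connectedComponentsWithStats(mm)
    r=[]
    for i in range(1,n):
        if s[i,4]>60: r.append((c[i],s[i]))
    return r,mm
E
python3 - <<'E'
from h import *
im=np.load('top0.npz')['im'];d=np.load('top0.npz')['d']
for Q in case_pose(im):
    c=Q.mean(0); w,V=np.linalg.eigh(np.cov(Q.T)); a=V[:,1]*np.sign(V[0,1]); p=(Q-c)@a; q=(Q-c)@V[:,0]
    print('rail',c.round(4),'yaw',np.arctan2(a[1],a[0]).round(4),p.min(),p.max(),q.min(),q.max(),len(Q))
r,mm=balls(im)
for c,s in r:
    print(c,s,onplane('top',[c],.023))
# rail from depth
P=cloud('top',d)
# lipstick tops z~88, jar rim z 69 via depth
z=P[...,2]
for name,lo,hi in(('lip',.08,.095),('jar',.062,.075)):
    m=((z>lo)&(z<hi)).astype(np.uint8); m[:,:400]=0;m[:,500:]=0;m[:165]=0;m[265:]=0
    n,l,s,c=cv2.connectedComponentsWithStats(m)
    for i in range(1,n):
        if s[i,4]>8:
            Q=P[l==i]; print(name,s[i],c[i],'med',np.median(Q,0).round(4),'mid',((Q.min(0)+Q.max(0))/2).round(4), 'ext',np.ptp(Q,axis=0).round(3))
E
```

```text
rail [ 0.5488 -0.0969] yaw 0.0301 -0.10618218011290763 0.11469774988757453 -0.0024238657809961513 0.002531339210311051 198
rail [0.5431 0.1183] yaw 0.0268 -0.10689315868398794 0.11658731931076076 -0.0025274654241613926 0.0024223795634209628 195
[206.04132791 199.89498645] [ 165  165  100   90 1476] [[0.54500668 0.29836564 0.023     ]]
[196.87356322 188.87356322] [190 182  15  15 174] [[0.57219618 0.32083867 0.023     ]]
[228.07865169 236.08988764] [221 229  15  15 178] [[0.45663065 0.24472486 0.023     ]]
[193.03351955 237.        ] [186 230  15  15 179] [[0.45549918 0.32986428 0.023     ]]
lip [477 189   9   9  61] [481.36065574 193.32786885] med [ 0.5482 -0.3421  0.087 ] mid [ 0.5483 -0.3425  0.0858] ext [0.018 0.016 0.01 ]
lip [441 191  10   9  69] [445.79710145 194.94202899] med [ 0.545  -0.2624  0.0869] mid [ 0.545  -0.2626  0.0858] ext [0.018 0.018 0.012]
lip [475 238   9   9  61] [479.32786885 241.75409836] med [ 0.4391 -0.334   0.0868] mid [ 0.4389 -0.3347  0.0866] ext [0.018 0.017 0.012]
jar [474 190   6   9  18] [476.16666667 194.33333333] med [ 0.5461 -0.3363  0.0695] mid [ 0.5473 -0.3382  0.0688] ext [0.019 0.008 0.01 ]
jar [439 192   4   8  15] [440.33333333 195.66666667] med [ 0.5442 -0.2554  0.0694] mid [ 0.5451 -0.2561  0.0687] ext [0.016 0.005 0.012]
jar [423 221  30  30 190] [437.38947368 235.81052632] med [ 0.4529 -0.2459  0.0679] mid [ 0.4537 -0.2469  0.0674] ext [0.066 0.067 0.01 ]
jar [472 237   7   9  19] [473.94736842 240.63157895] med [ 0.4402 -0.328   0.0684] mid [ 0.4403 -0.331   0.0685] ext [0.018 0.01  0.013]
```

```bash
cat >> h.py <<'E'
CO=np.array([.4915,.0091]);CY=.0285
cx=np.array([np.cos(CY),np.sin(CY)]);cy=np.array([-np.sin(CY),np.cos(CY)])
def handle(im):
    hsv=cv2.cvtColor(im,cv2.COLOR_RGB2HSV)
    m=(hsv[...,2]>150).astype(np.uint8); m[:,:290]=0;m[:,362]=0;m[:,362:]=0;m[:150]=0;m[255:]=0
    n,l,s,c=cv2.connectedComponentsWithStats(m)
    for i in range(1,n):
        if s[i,4]>30: print('handle px',c[i],s[i],'world',onplane('top',[c[i]],.077)[0].round(4),'case',((onplane('top',[c[i]],.077)[0,:2]-CO)@np.c_[cx,cy]).round(4))
E
python3 - <<'E'
from h import *
im=np.load('top0.npz')['im']; handle(im)
for i,y in enumerate((-.072,-.024,.024,.072)): print(i,CO+y*cy)
E
```

```text
handle px [326.35714286 231.39285714] [317 229  19   6  84] world [0.4667 0.007  0.077 ] case [-0.0248 -0.0014]
0 [ 0.49355172 -0.06287076]
1 [ 0.49218391 -0.01489025]
2 [0.49081609 0.03309025]
3 [0.48944828 0.08107076]
```

Call:
{"fn": "arm_command", "kwargs": {"targets": [[[0,0,-0.1],[15,48,0],1],[[0,0,-0.1],[15,48,0],1],[[0,0,-0.1],[15,47,0],1],[[0,0,-0.05],[15,47,0],1],[[0,0,0],[15,47,0],1],[[0,0,0],[15,47,0],1],[[0,0,0],[15,47,0],1],[[0,0,0],[15,47,0],1]], "squeeze": 20}}

```text
t: 0.9
eef_pos: [0.37, -0.2476, 0.4046]
ee_rot: [3.142, 0.0, -3.112]
force: [2.4, -0.2, -0.2]
width: 0.029
```

Call:
{"fn": "arm_command", "kwargs": {"targets": [[[0,0,0],[12,45,0],1],[[0,0,0],[12,45,0],1],[[0,0,0],[12,45,0],1],[[0,0,0],[12,45,0],1],[[0,0,0],[12,45,0],1],[[0,0,0],[4,29,-30],1],[[0,0,0],[0,0,-40],1],[[0,0,0],[0,0,-40],1]]}}

```text
t: 1.7
eef_pos: [0.434, 0.0057, 0.2938]
ee_rot: [3.141, 0.001, -3.109]
force: [0.4, -0.3, -0.4]
width: 0.0003
```

Call:
{"fn": "arm_command", "kwargs": {"targets": [[[0,0,0],[0,0,-30],1],[[0,0,0],[0,0,-22],1],[[0,0,0],[0,0,0],1],[[0,0,0],[0,0,0],1]]}}

```text
t: 2.1
eef_pos: [0.4342, 0.0046, 0.2429]
ee_rot: [-3.141, -0.001, -3.112]
force: [-0.2, -0.5, 0.5]
width: 0.0007
```

Call:
{"fn": "arm_command", "kwargs": {"targets": [[[0,0,0],[10,0.5,0],1],[[0,0,0],[12,0.3,0],1],[[0,0,0],[14,0.4,0],1],[[0,0,0],[14,0.4,0],1],[[0,0,0],[14,0.4,0],1],[[0,0,0],[14,0.4,0],1],[[0,0,0],[12,0.4,0],1],[[0,0,0],[8,0.2,0],1]]}}

```text
t: 2.9
eef_pos: [0.5334, 0.0075, 0.2424]
ee_rot: [-3.141, -0.0, -3.112]
force: [-1.6, 1.3, 0.4]
width: 0.0005
```

Call:
{"fn": "arm_command", "kwargs": {"targets": [[[0,0,0],[3,0,0],1],[[0,0,0],[2,0,0],1],[[0,0,0],[0,0,0],1]]}}

```text
t: 3.2
eef_pos: [0.5371, 0.0076, 0.2426]
ee_rot: [3.142, 0.0, -3.112]
force: [-0.5, -0.0, 0.0]
width: 0.0006
```

Call:
{"fn": "arm_command", "kwargs": {"targets": [[[0,0,0],[2,0,0],1],[[0,0,0],[2,0,0],1],[[0,0,0],[0,0,0],1]]}}

```text
t: 3.5
eef_pos: [0.5389, 0.0073, 0.2422]
ee_rot: [-3.141, -0.005, -3.112]
force: [-9.6, 3.7, 6.5]
width: 0.0004
```

```bash
python3 - <<'E'
from h import *
im,d=grab_frame('top'); save('open1.png',im[100:280,100:420],2.5)
for n in('scene',):
    im,d=grab_frame(n); save('open1s.png',im[120:260,240:450],3.5)
E
```

```text
(no output)
```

View pics/open1.png

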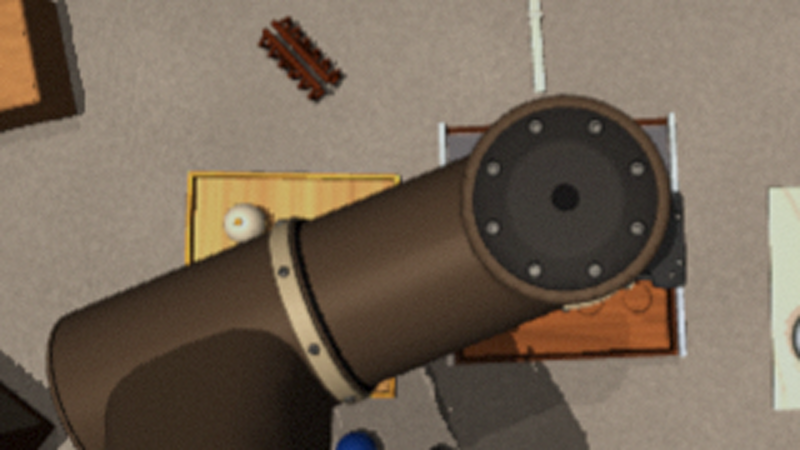

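View pics/open1s.png

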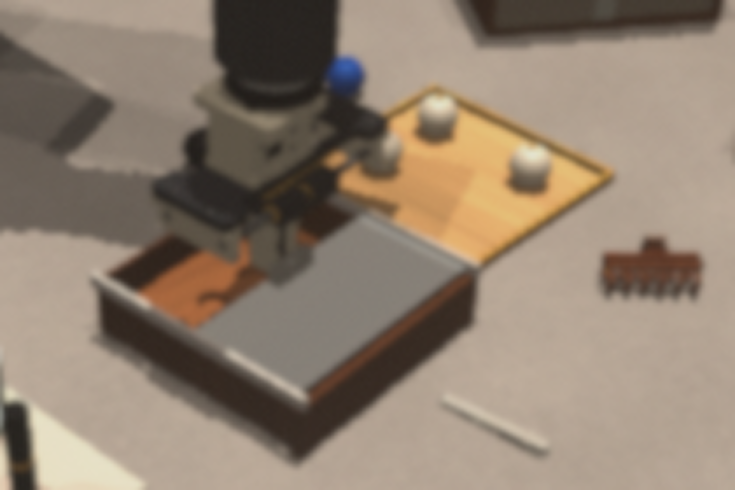

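Call:
{"fn": "arm_command", "kwargs": {"targets": [[[0,0,0],[-6,0,0],1],[[0,0,0],[-6,0,20],0.3],[[0,0,0.14],[-10,20,40],0.3],[[0,0,0.14],[-10,40,20],0.3],[[0,0,0.14],[-10,40,0],0.3],[[0,0,0.14],[-10,40,0],0.3],[[0,0,0.14],[0,-40,0],0.3],[[0,0,0.14],[0,-45,0],0.3]]}}

```text
t: 4.4
eef_pos: [0.4888, 0.066, 0.3232]
ee_rot: [-3.141, 0.002, -2.259]
force: [0.6, -1.9, 0.6]
width: 0.0512
```

Call:
{"fn": "arm_command", "kwargs": {"targets": [[[0,0,0.14],[0,-45,0],0.3],[[0,0,0.14],[0,-45,0],0.3],[[0,0,0.14],[0,-45,0],0.3],[[0,0,0.14],[0,0,0],0.3],[[0,0,0.14],[0,0,0],0.3],[[0,0,0.03],[0,0,0],0.3]]}}

```text
t: 5.0
eef_pos: [0.4893, -0.0655, 0.323]
ee_rot: [-3.14, 0.0, -1.563]
force: [0.4, 0.5, 0.8]
width: 0.0609
```

```bash
python3 - <<'E'
from h import *
im,d=grab_frame('top'); save('b2.png',im[100:280,100:420],2.5); np.savez('top2.npz',im=im,d=d)
for Q in case_pose(im):
    c=Q.mean(0);print(c,len(Q))
handle(im)
r,mm=balls(im)
for c,s in r: print(c,s,onplane('top',[c],.023))
print(get_state()['q'])
print(onplane('top',[[175,258],[258,258],[174,169],[259,170]],.012).round(3))
E
```

```text
handle px [324.22891566 192.24096386] [315 190  19   5  83] world [0.5557 0.0106 0.077 ] case [ 0.0643 -0.0003]
[199.75041736 189.47662771] [ 165  165  100   78 1198] [[0.57062287 0.31379533 0.023     ]]
[197.15846995 189.01639344] [190 182  15  15 183] [[0.57183738 0.32014041 0.023     ]]
[ 2.66683587e-01  1.32361986e-01 -4.95380384e-01  2.34138982e-04
 -9.42017539e-01 -2.59997038e-01]
[[0.404 0.378 0.012]
 [0.402 0.175 0.012]
 [0.623 0.382 0.012]
 [0.618 0.171 0.012]]
```

View pics/b2.png

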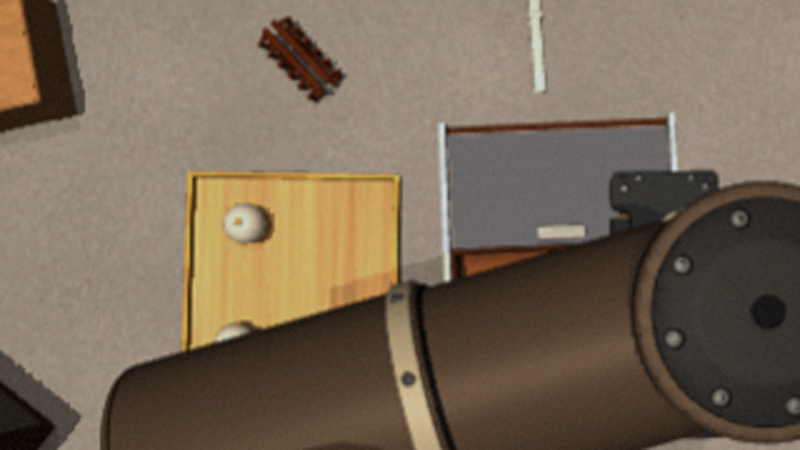

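Call:
{"fn": "arm_command", "kwargs": {"targets": [[[0,0,0.02],[10,48,0],0.3],[[0,0,0],[10,48,0],0.3],[[0,0,0],[10,48,0],0.3],[[0,0,0],[10,48,0],0.3],[[0,0,0],[10,48,0],0.3],[[0,0,0],[10,48,0],0.3],[[0,0,0],[10,48,-20],0.3],[[0,0,0],[12,48,-20],0.3]]}}

```text
t: 5.85
eef_pos: [0.5698, 0.3161, 0.2853]
ee_rot: [-3.14, 0.001, -1.547]
force: [0.1, 0.1, 0.5]
width: 0.0613
```

```bash
cat >> h.py <<'E'
def sballs(im):
    hsv=cv2.cvtColor(im,cv2.COLOR_RGB2HSV)
    m=((hsv[...,1]<70)&(hsv[...,2]>135)).astype(np.uint8); 
    n,l,s,c=cv2.connectedComponentsWithStats(cv2.morphologyEx(m,cv2.MORPH_CLOSE,np.ones((3,3))))
    for i in range(1,n):
        if 30<s[i,4]<400 and 330<c[i][0]<430 and 130<c[i][1]<200:
            b=s[i]; ctr=[b[0]+b[2]/2-.5,b[1]+b[3]/2-.5]
            print('scene',c[i].round(1),b,onplane('scene',[c[i]],.023)[0].round(4),onplane('scene',[ctr],.023)[0].round(4))
E
python3 - <<'E'
from h import *
sballs(np.load('scene0.npz')['im'])
print('now')
im,d=grab_frame('scene'); sballs(im); save('s3.png',im[120:260,240:450],3.5)
E
```

```text
scene [348.6 161. ] [344 158  10   7  61] [0.4503 0.2478 0.023 ] [0.4501 0.2477 0.023 ]
scene [391.4 165.3] [387 162  10   8  64] [0.5667 0.3244 0.023 ] [0.5676 0.3235 0.023 ]
now
scene [348.6 160.7] [344 157  10   8  66] [0.4493 0.2492 0.023 ] [0.4481 0.25   0.023 ]
scene [357.5 188.6] [342 179  34  18 148] [0.5676 0.1503 0.023 ] [0.5664 0.1567 0.023 ]
```

View pics/s3.png

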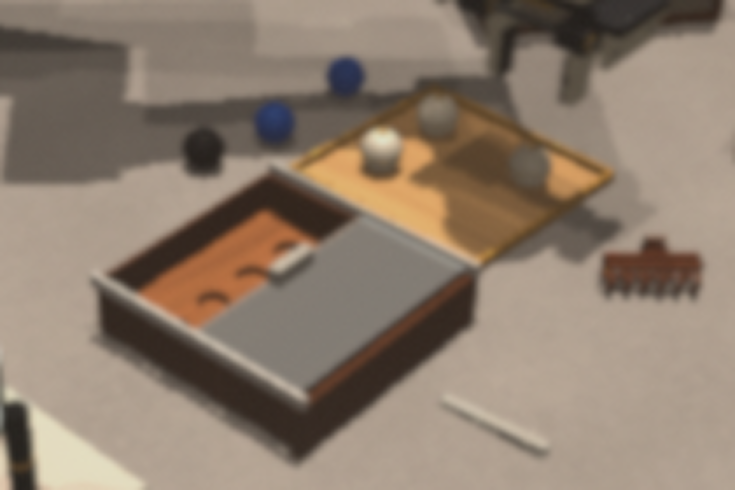

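Call:
{"fn": "arm_command", "kwargs": {"targets": [[[0,0,0],[2,4,-40],0.3],[[0,0,0],[0,0,-35],0.3],[[0,0,0],[0,0,-17],0.3],[[0,0,0],[0,0,0],0.3],[[0,0,0],[0,0,0],0.8],[[0,0,0],[0,0,0],0.8],[[0,0,0],[0,0,0],0.8],[[0,0,0],[0,0,0],0.8]], "squeeze": 12}}

```text
t: 6.7
eef_pos: [0.5723, 0.3175, 0.1945]
ee_rot: [-3.14, 0.002, -1.545]
force: [0.0, 0.5, 3.0]
width: 0.0392
```

Call:
{"fn": "arm_command", "kwargs": {"targets": [[[0,0,0],[0,0,20],0.8],[[0,0,0],[0,0,40],0.8],[[0,0,0],[-10,-30,40],0.8],[[0,0,0],[-16,-45,0],0.8],[[0,0,0],[-16,-45,0],0.8],[[0,0,0],[-16,-45,0],0.8],[[0,0,0],[-16,-45,0],0.8],[[0,0,0],[-9,-28,0],0.8]]}}

```text
t: 7.5
eef_pos: [0.4874, 0.0771, 0.2929]
ee_rot: [-3.141, 0.001, -1.546]
force: [0.3, 1.3, -0.4]
width: 0.0391
```

```bash
python3 - <<'E'
from h import *
im,d=grab_frame('scene'); save('s4.png',im[100:260,220:450],3.4); sballs(im)
print(get_state()['eef_pos'],get_state()['width'])
E
```

```text
scene [348.7 161.1] [344 158  10   7  50] [0.4508 0.2476 0.023 ] [0.4501 0.2477 0.023 ]
scene [357.5 188.9] [342 179  34  19 162] [0.5686 0.149  0.023 ] [0.568  0.1547 0.023 ]
[0.48604961 0.07484081 0.29272307] 0.03979118977516401
```

View pics/s4.png

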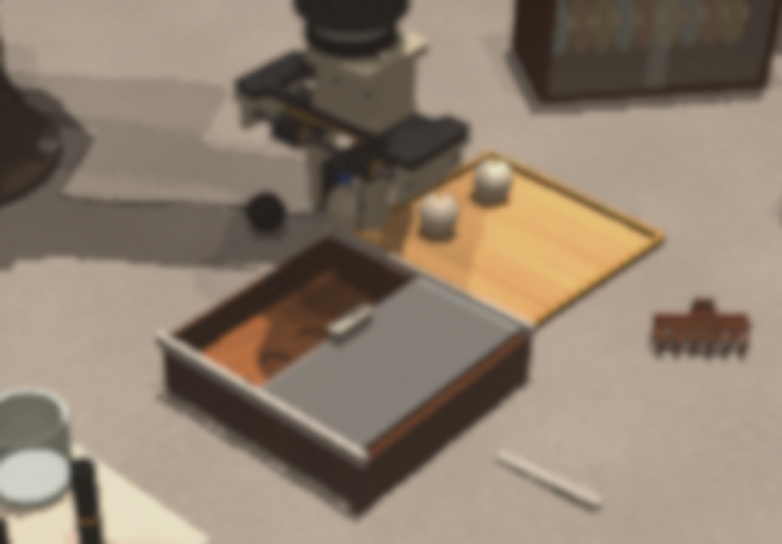

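Call:
{"fn": "arm_command", "kwargs": {"targets": [[[0,0,0],[3,4,-20],0.8],[[0,0,0],[0,0,-30],0.8],[[0,0,0],[0,0,-25],0.8],[[0,0,0],[0,0,0],0.8]]}}

```text
t: 7.95
eef_pos: [0.4911, 0.0831, 0.2151]
ee_rot: [3.137, -0.002, -1.546]
force: [-0.8, -1.1, 0.3]
width: 0.0392
```

Call:
{"fn": "arm_command", "kwargs": {"targets": [[[0,0,0],[-1,-2,-6],0.8],[[0,0,0],[0,0,-6],0.8],[[0,0,0],[0,0,0],0.8]]}}

```text
t: 8.25
eef_pos: [0.4913, 0.0818, 0.2055]
ee_rot: [-3.141, 0.0, -1.545]
force: [0.6, 0.4, -0.3]
width: 0.0395
```

Call:
{"fn": "arm_command", "kwargs": {"targets": [[[0,0,0],[-1,-1,-4],0.8],[[0,0,0],[0,0,-1],0.8],[[0,0,0],[0,0,0],0.8],[[0,0,0],[0,0,0],0.5],[[0,0,0],[0,0,0],0.46],[[0,0,0],[0,0,0],0.43],[[0,0,0],[0,0,0],0.43],[[0,0,0],[0,0,0],0.43]]}}

```text
t: 9.05
eef_pos: [0.4903, 0.0808, 0.2003]
ee_rot: [-3.142, 0.0, -1.545]
force: [-0.5, -0.1, 0.6]
width: 0.0498
```

Call:
{"fn": "arm_command", "kwargs": {"targets": [[[0,0,0],[0,0,20],0.43],[[0,0,0],[0,0,40],0.43],[[0,0,0],[0,0,40],0.3],[[0,0,0],[0,-40,0],0.3],[[0,0,0],[0,-48,0],0.3],[[0,0,0],[0,-48,0],0.3],[[0,0,0],[0,-48,0],0.3],[[0,0,0],[0,-48,0],0.3]]}}

```text
t: 9.85
eef_pos: [0.4899, -0.1529, 0.3006]
ee_rot: [-3.141, 0.0, -1.544]
force: [1.8, 1.3, 0.2]
width: 0.0614
```

```bash
python3 - <<'E'
from h import *
im,d=grab_frame('top'); save('b5.png',im[100:280,140:420],2.8); 
r,mm=balls(im)
for c,s in r: print(c,s,onplane('top',[c],.023))
im,d=grab_frame('scene'); save('s5.png',im[100:260,220:450],3.4); sballs(im)
print(get_state()['eef_pos'],get_state()['width'])
E
```

```text
[194.63511327 192.99190939] [ 165  165  100   90 1236] [[0.56222093 0.32628464 0.023     ]]
[193.30890052 236.9895288 ] [186 230  16  15 191] [[0.45551613 0.32919434 0.023     ]]
[225.72972973 236.28828829] [221 230  10  14 111] [[0.45622403 0.25042447 0.023     ]]
scene [348.6 161.1] [344 158  10   8  62] [0.4506 0.2475 0.023 ] [0.452  0.2454 0.023 ]
[ 0.48953754 -0.15556759  0.30004595] 0.06104394266315464
```

View pics/b5.png

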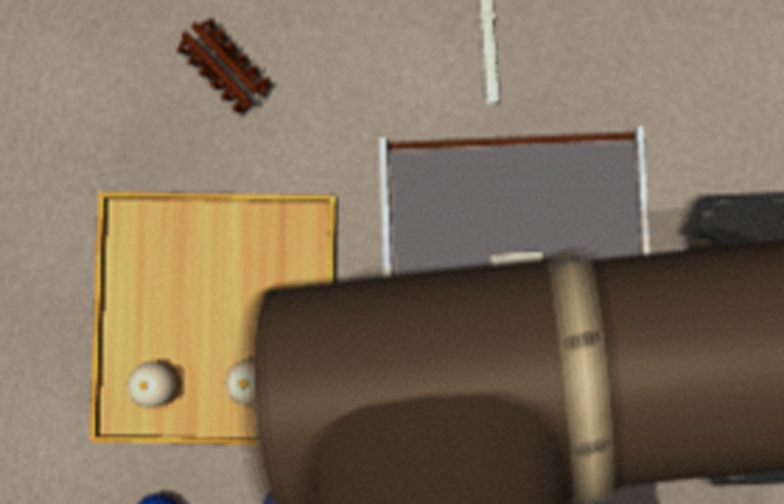

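View pics/s5.png

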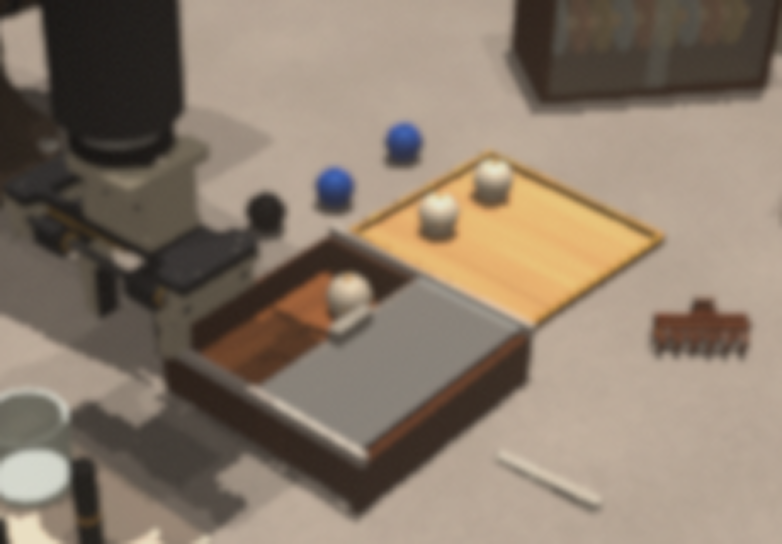

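```bash
python3 - <<'E'
from h import *
for y in (.024,.072,-.024,-.072):
    p=np.r_[CO+y*cy,.027]; print(y,p,proj('scene',p),(proj('scene',p)-[220,100])*3.4)
E
```

```text
0.024 [0.49081609 0.03309025 0.027     ] [[312.18568099 193.8804984 ]] [[313.43131536 319.19369457]]
0.072 [0.48944828 0.08107076 0.027     ] [[322.85772711 186.73510949]] [[349.71627217 294.89937225]]
-0.024 [ 0.49218391 -0.01489025  0.027     ] [[301.06198688 201.32824802]] [[275.61075538 344.51604328]]
-0.072 [ 0.49355172 -0.06287076  0.027     ] [[289.45722967 209.09804818]] [[236.15458087 370.9333638 ]]
```

Call:
{"fn": "arm_command", "kwargs": {"targets": [[[0,0,0],[-4,48,0],0.3],[[0,0,0],[-4,48,0],0.3],[[0,0,0],[-4,48,0],0.3],[[0,0,0],[-4,48,0],0.3],[[0,0,0],[-4,48,0],0.3],[[0,0,0],[-4,48,0],0.3],[[0,0,0],[-4,48,0],0.3],[[0,0,0],[-4,48,0],0.3]]}}

```text
t: 10.75
eef_pos: [0.4574, 0.2351, 0.3005]
ee_rot: [-3.141, 0.0, -1.544]
force: [0.8, -0.5, 0.2]
width: 0.0611
```

Call:
{"fn": "arm_command", "kwargs": {"targets": [[[0,0,0],[-2,48,0],0.3],[[0,0,0],[-1,48,-20],0.3],[[0,0,0],[0,1,-30],0.3],[[0,0,0],[0,0,0],0.3],[[0,0,0],[0,0,0],0.3]]}}

```text
t: 11.25
eef_pos: [0.4549, 0.3277, 0.2509]
ee_rot: [3.14, -0.002, -1.544]
force: [-0.7, -0.1, -0.1]
width: 0.0613
```

```bash
python3 - <<'E'
from h import *
im,d=grab_frame('scene'); save('s6.png',im[100:260,220:450],3.4); sballs(im)
print(get_state()['eef_pos'],get_state()['width'])
E
```

```text
scene [348.3 160.2] [344 158   9   6  35] [0.4466 0.2507 0.023 ] [0.4469 0.2488 0.023 ]
scene [357.5 188.6] [342 179  34  18 147] [0.568  0.1502 0.023 ] [0.5664 0.1567 0.023 ]
[0.45539581 0.32765964 0.25184669] 0.06155590975776258
```

View pics/s6.png

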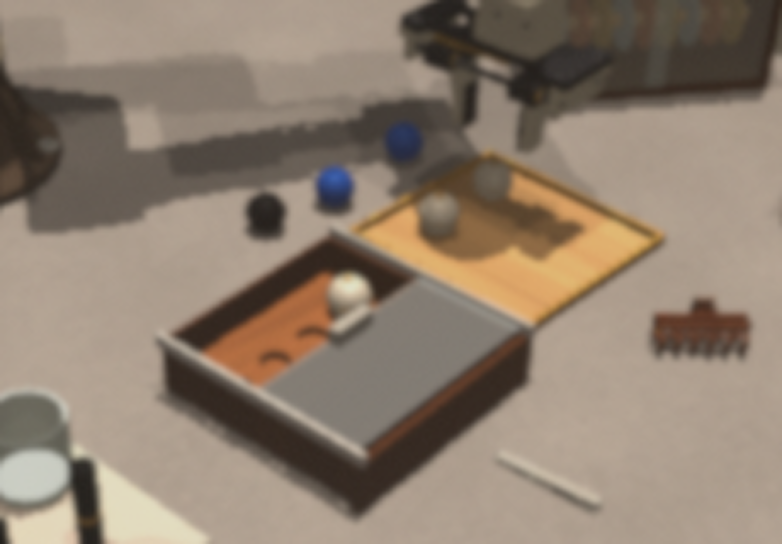

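Call:
{"fn": "arm_command", "kwargs": {"targets": [[[0,0,0],[0,1,-30],0.3],[[0,0,0],[0,0,-20],0.3],[[0,0,0],[0,0,-8],0.3],[[0,0,0],[0,0,0],0.3],[[0,0,0],[0,0,0],0.8],[[0,0,0],[0,0,0],0.8],[[0,0,0],[0,0,0],0.8],[[0,0,0],[0,0,0],0.8]]}}

```text
t: 12.1
eef_pos: [0.4554, 0.3292, 0.1938]
ee_rot: [-3.141, 0.001, -1.545]
force: [-0.6, -0.8, 2.4]
width: 0.0389
```

Call:
{"fn": "arm_command", "kwargs": {"targets": [[[0,0,0],[0,0,20],0.8],[[0,0,0],[0,0,40],0.8],[[0,0,0],[0,-30,40],0.8],[[0,0,0],[8,-45,0],0.8],[[0,0,0],[8,-45,0],0.8],[[0,0,0],[8,-45,0],0.8],[[0,0,0],[8,-45,0],0.8],[[0,0,0],[3,-45,0],0.8]]}}

```text
t: 12.9
eef_pos: [0.4904, 0.0723, 0.2934]
ee_rot: [-3.141, 0.0, -1.544]
force: [0.5, -0.4, -0.3]
width: 0.039
```

Call:
{"fn": "arm_command", "kwargs": {"targets": [[[0,0,0],[0,-36,0],0.8],[[0,0,0],[0,0,-20],0.8],[[0,0,0],[0,0,-30],0.8],[[0,0,0],[0,0,-25],0.8],[[0,0,0],[0,0,0],0.8],[[0,0,0],[0,0,0],0.8]]}}

```text
t: 13.5
eef_pos: [0.4904, 0.0381, 0.2184]
ee_rot: [3.141, -0.001, -1.544]
force: [0.8, 0.2, -0.3]
width: 0.0392
```

Call:
{"fn": "arm_command", "kwargs": {"targets": [[[0,0,0],[0,-4,-8],0.8],[[0,0,0],[0,-1,-7],0.8],[[0,0,0],[0,0,-3],0.8],[[0,0,0],[0,0,0],0.8],[[0,0,0],[0,0,0],0.8]]}}

```text
t: 14.0
eef_pos: [0.4904, 0.033, 0.2002]
ee_rot: [-3.141, 0.0, -1.545]
force: [0.3, 0.2, -0.6]
width: 0.0391
```

Call:
{"fn": "arm_command", "kwargs": {"targets": [[[0,0,0],[0,0,0],0.5],[[0,0,0],[0,0,0],0.46],[[0,0,0],[0,0,0],0.43],[[0,0,0],[0,0,0],0.43],[[0,0,0],[0,0,0],0.43]]}}

```text
t: 14.5
eef_pos: [0.4903, 0.033, 0.2001]
ee_rot: [-3.142, 0.0, -1.545]
force: [-0.6, 0.2, 1.0]
width: 0.05
```

Call:
{"fn": "arm_command", "kwargs": {"targets": [[[0,0,0],[0,0,20],0.43],[[0,0,0],[0,0,40],0.43],[[0,0,0],[0,0,40],0.3],[[0,0,0],[-8,48,0],0.3],[[0,0,0],[-8,48,0],0.3],[[0,0,0],[-8,48,0],0.3],[[0,0,0],[-8,48,0],0.3],[[0,0,0],[-2,20,-30],0.3]]}}

```text
t: 15.3
eef_pos: [0.457, 0.2496, 0.2733]
ee_rot: [-3.135, 0.006, -1.541]
force: [1.4, 0.5, 0.2]
width: 0.061
```

```bash
python3 - <<'E'
from h import *
im,d=grab_frame('scene'); save('s7.png',im[100:260,220:450],3.4); sballs(im)
print(get_state()['eef_pos'],get_state()['width'])
E
```

```text
scene [351.  138.2] [346 126  12  25 211] [0.3618 0.3658 0.023 ] [0.3622 0.3681 0.023 ]
[0.4553042  0.24908044 0.26663563] 0.06111117197671003
```

View pics/s7.png

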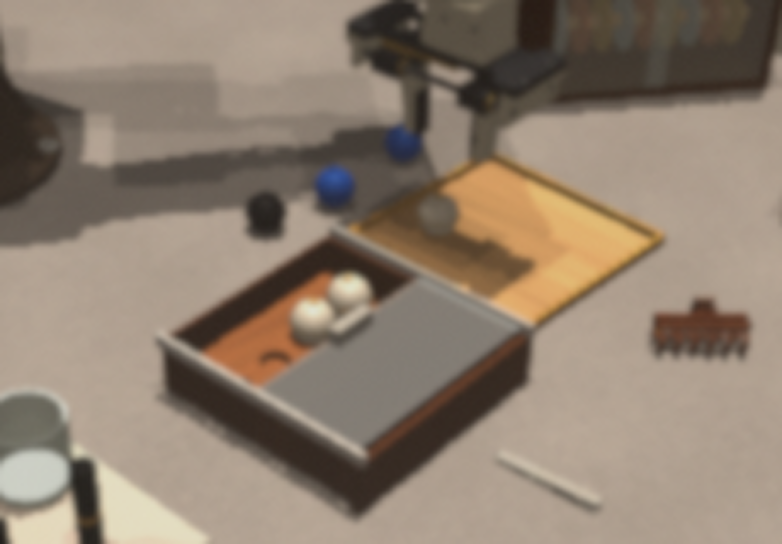

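Two pots sit in the dimples (crop 312,320 and 349,295); the last white one is still at (438,214).

Call:
{"fn": "arm_command", "kwargs": {"targets": [[[0,0,0],[1,-4,-30],0.3],[[0,0,0],[0,0,-30],0.3],[[0,0,0],[0,0,-12],0.3],[[0,0,0],[0,0,0],0.3],[[0,0,0],[0,0,0],0.3]]}}

```text
t: 15.85
eef_pos: [0.4577, 0.2412, 0.1987]
ee_rot: [-3.141, 0.0, -1.545]
force: [-0.0, -0.2, 0.3]
width: 0.0613
```

Call:
{"fn": "arm_command", "kwargs": {"targets": [[[0,0,0],[-1,4,-5],0.3],[[0,0,0],[0,0,0],0.3],[[0,0,0],[0,0,0],0.8],[[0,0,0],[0,0,0],0.8],[[0,0,0],[0,0,0],0.8],[[0,0,0],[0,0,0],0.8]]}}

```text
t: 16.45
eef_pos: [0.4563, 0.245, 0.1932]
ee_rot: [-3.141, 0.0, -1.545]
force: [-0.0, 0.3, 2.0]
width: 0.0389
```

Call:
{"fn": "arm_command", "kwargs": {"targets": [[[0,0,0],[0,0,20],0.8],[[0,0,0],[0,0,40],0.8],[[0,0,0],[0,-30,40],0.8],[[0,0,0],[6,-45,0],0.8],[[0,0,0],[6,-45,0],0.8],[[0,0,0],[6,-45,0],0.8],[[0,0,0],[6,-45,0],0.8],[[0,0,0],[6,-45,0],0.8]]}}

```text
t: 17.25
eef_pos: [0.486, -0.0118, 0.2933]
ee_rot: [-3.141, 0.0, -1.544]
force: [1.9, 0.2, -0.2]
width: 0.0389
```

Call:
{"fn": "arm_command", "kwargs": {"targets": [[[0,0,0],[6,-45,0],0.8],[[0,0,0],[0,-8,0],0.8],[[0,0,0],[0,0,-30],0.8],[[0,0,0],[0,0,-30],0.8],[[0,0,0],[0,0,-15],0.8],[[0,0,0],[0,0,0],0.8],[[0,0,0],[0,0,0],0.8]]}}

```text
t: 17.95
eef_pos: [0.4925, -0.0628, 0.2183]
ee_rot: [3.141, -0.0, -1.544]
force: [0.5, 0.0, -0.9]
width: 0.039
```

Call:
{"fn": "arm_command", "kwargs": {"targets": [[[0,0,0],[1,0,-8],0.8],[[0,0,0],[0,0,-7],0.8],[[0,0,0],[0,0,-3],0.8],[[0,0,0],[0,0,0],0.8],[[0,0,0],[0,0,0],0.5],[[0,0,0],[0,0,0],0.46],[[0,0,0],[0,0,0],0.43],[[0,0,0],[0,0,0],0.43]]}}

```text
t: 18.75
eef_pos: [0.4934, -0.063, 0.2002]
ee_rot: [-3.141, 0.0, -1.545]
force: [-0.1, 0.2, -0.8]
width: 0.0493
```

Call:
{"fn": "arm_command", "kwargs": {"targets": [[[0,0,0],[0,0,0],0.43],[[0,0,0],[0,0,20],0.43],[[0,0,0],[0,0,40],0.43],[[0,0,0],[0,-20,40],0.7],[[0,0,0],[0,-48,0],1],[[0,0,0],[0,-48,0],1],[[0,0,0],[0,-48,0],1],[[0,0,0],[0,-48,0],1]]}}

```text
t: 19.55
eef_pos: [0.493, -0.2768, 0.3004]
ee_rot: [-3.141, -0.0, -1.544]
force: [1.1, 0.6, 0.5]
width: 0.0158
```

```bash
python3 - <<'E'
from h import *
im,d=grab_frame('top'); save('b8.png',im[100:280,140:420],2.8); 
im,d=grab_frame('scene'); save('s8.png',im[100:260,220:450],3.4)
print(get_state()['eef_pos'],get_state()['width'])
E
```

```text
[ 0.49271745 -0.27954708  0.29970273] 0.007390121232796063
```

View pics/b8.png

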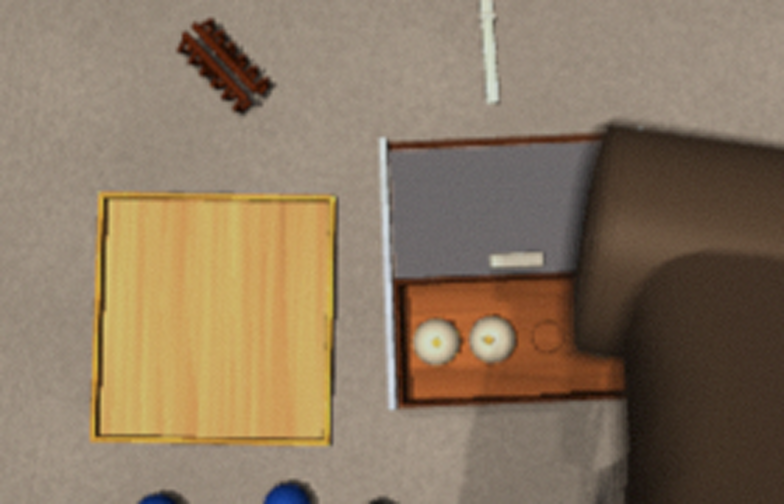

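View pics/s8.png

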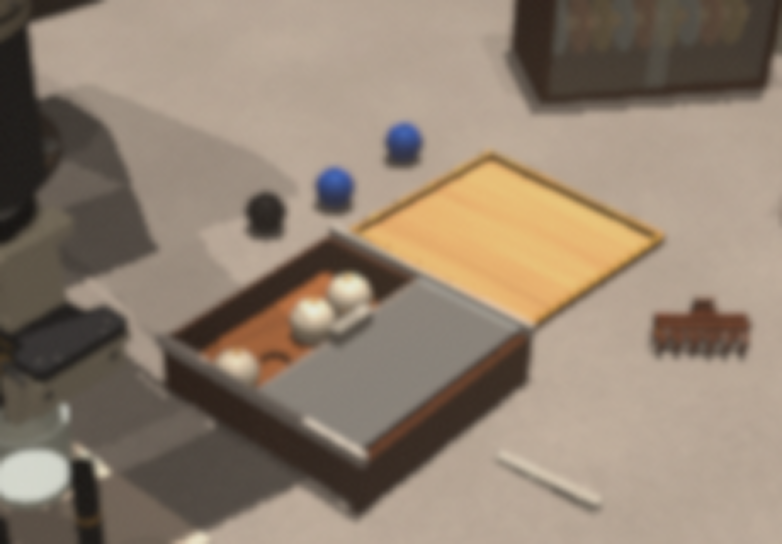

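Call:
{"fn": "arm_command", "kwargs": {"targets": [[[0,0,-0.14],[12,36,0],1],[[0,0,-0.14],[12,36,0],1],[[0,0,-0.14],[12,36,0],1],[[0,0,-0.14],[12,36,0],1],[[0,0,-0.14],[12,36,0],1],[[0,0,-0.14],[12,36,0],1],[[0,0,-0.14],[12,36,0],1],[[0,0,-0.14],[10,39,0],1]]}}

```text
t: 20.45
eef_pos: [0.5875, 0.0178, 0.3001]
ee_rot: [-3.142, 0.0, -2.67]
force: [0.9, -0.1, 1.2]
width: 0.0006
```

Call:
{"fn": "arm_command", "kwargs": {"targets": [[[0,0,-0.14],[0,0,0],1],[[0,0,-0.14],[0,0,0],1],[[0,0,-0.14],[0,0,0],1],[[0,0,-0.02],[0,0,0],1],[[0,0,0],[0,0,0],1],[[0,0,0],[0,0,0],1]]}}

```text
t: 21.05
eef_pos: [0.5872, 0.016, 0.3001]
ee_rot: [3.142, 0.0, -3.102]
force: [-0.6, -0.5, -0.7]
width: 0.0009
```

Call:
{"fn": "arm_command", "kwargs": {"targets": [[[0,0,-0.01],[0,-4,-30],1],[[0,0,0],[0,0,-20],1],[[0,0,0],[0,0,-8],1],[[0,0,0],[0,0,0],1],[[0,0,0],[0,0,0],1]]}}

```text
t: 21.55
eef_pos: [0.5877, 0.0121, 0.2428]
ee_rot: [-3.142, 0.001, -3.114]
force: [-0.3, 0.4, 0.2]
width: 0.0005
```

Call:
{"fn": "arm_command", "kwargs": {"targets": [[[0,0,0],[-8,-0.2,0],1],[[0,0,0],[-12,-0.4,0],1],[[0,0,0],[-14,-0.4,0],1],[[0,0,0],[-14,-0.4,0],1],[[0,0,0],[-14,-0.4,0],1],[[0,0,0],[-14,-0.4,0],1],[[0,0,0],[-14,-0.4,0],1],[[0,0,0],[-14,-0.4,0],1]]}}

```text
t: 22.35
eef_pos: [0.4823, 0.009, 0.2428]
ee_rot: [3.141, 0.002, -3.114]
force: [1.0, 0.3, 0.0]
width: 0.0008
```

Call:
{"fn": "arm_command", "kwargs": {"targets": [[[0,0,0],[-9,-0.3,0],1],[[0,0,0],[-5,0,0],1],[[0,0,0],[-3,0,0],1],[[0,0,0],[0,0,0],1]]}}

```text
t: 22.75
eef_pos: [0.466, 0.0087, 0.2421]
ee_rot: [-3.142, -0.0, -3.115]
force: [-0.2, -0.3, -0.1]
width: 0.0004
```

Call:
{"fn": "arm_command", "kwargs": {"targets": [[[0,0,0],[-2,0,0],1],[[0,0,0],[-1,0,0],1],[[0,0,0],[0,0,0],1]]}}

```text
t: 23.05
eef_pos: [0.4638, 0.0088, 0.242]
ee_rot: [3.142, 0.001, -3.115]
force: [3.7, 0.3, -1.7]
width: 0.0003
```

Call:
{"fn": "arm_command", "kwargs": {"targets": [[[0,0,0],[-1,0,0],1],[[0,0,0],[0,0,0],1]]}}

```text
t: 23.25
eef_pos: [0.4635, 0.0089, 0.2423]
ee_rot: [3.141, 0.003, -3.114]
force: [7.4, -3.5, -3.7]
width: 0.0006
```

Call:
{"fn": "arm_command", "kwargs": {"targets": [[[0,0,0],[6,0,0],1],[[0,0,0],[4,0,20],1],[[0,0,0],[0,20,45],1],[[0,0,0],[0,45,0],0.55],[[0,0,0.14],[0,45,0],0.55],[[0,0,0.14],[0,45,0],0.55],[[0,0,0.14],[0,45,0],0.55],[[0,0,0.14],[0,0,0],0.55]]}}

```text
t: 24.05
eef_pos: [0.4725, 0.213, 0.3068]
ee_rot: [3.142, -0.0, -2.545]
force: [-0.6, -0.8, -0.5]
width: 0.0345
```

```bash
cat >> h.py <<'E'
def lips(im,d):
    P=cloud('top',d); z=P[...,2]
    for name,lo,hi in(('lip',.08,.1),('jar',.0625,.074)):
        m=((z>lo)&(z<hi)).astype(np.uint8); m[:,:400]=0;m[:,500:]=0;m[:165]=0;m[265:]=0
        n,l,s,c=cv2.connectedComponentsWithStats(m)
        for i in range(1,n):
            if s[i,4]>25:
                Q=P[l==i]; b=s[i]; ctr=[b[0]+b[2]/2-.5,b[1]+b[3]/2-.5]; h=.088 if name=='lip' else .069
                print(name,b,'cen',onplane('top',[c[i]],h)[0].round(4),'box',onplane('top',[ctr],h)[0].round(4),'depthmid',((Q.min(0)+Q.max(0))/2).round(4))
                if name=='jar':
                    e=cv2.findContours((l==i).astype(np.uint8),cv2.RETR_EXTERNAL,cv2.CHAIN_APPROX_NONE)[0][0]
                    print('circ',cv2.minEnclosingCircle(e))
E
python3 - <<'E'
from h import *
im,d=grab_frame('top'); save('b9.png',im[100:280,180:520],2.3); handle(im); lips(im,d)
im,d=grab_frame('scene'); save('s9.png',im[100:300,140:400],3)
print(get_state()['eef_pos'],get_state()['width'])
E
```

```text
handle px [325.71590909 239.82954545] [317 237  19   6  88] world [0.4477 0.0087 0.077 ] case [-0.0438  0.0009]
handle px [298.25714286 251.75714286] [290 249  20   6  70] world [0.4216 0.0712 0.077 ] case [-0.0681  0.0641]
lip [477 189   9   9  61] cen [ 0.5477 -0.3419  0.088 ] box [ 0.5483 -0.3409  0.088 ] depthmid [ 0.5483 -0.3424  0.0863]
lip [441 191  10   9  68] cen [ 0.5452 -0.2623  0.088 ] box [ 0.5449 -0.2613  0.088 ] depthmid [ 0.5451 -0.2624  0.0856]
lip [475 238   9   9  60] cen [ 0.4393 -0.3336  0.088 ] box [ 0.439  -0.3328  0.088 ] depthmid [ 0.4387 -0.334   0.0856]
jar [423 221  30  30 186] cen [ 0.4525 -0.2464  0.069 ] box [ 0.4537 -0.2465  0.069 ] depthmid [ 0.4537 -0.2468  0.0677]
circ ((437.4405517578125, 235.58741760253906), 15.116689682006836)
[0.47192071 0.20973017 0.30634145] 0.03860189969603501
```

View pics/b9.png

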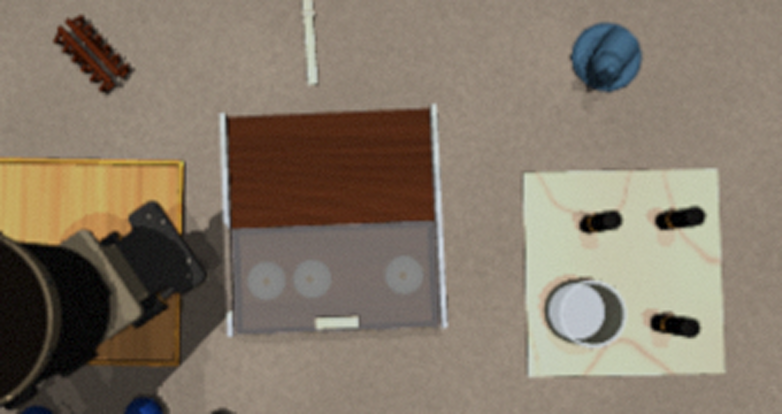

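View pics/s9.png

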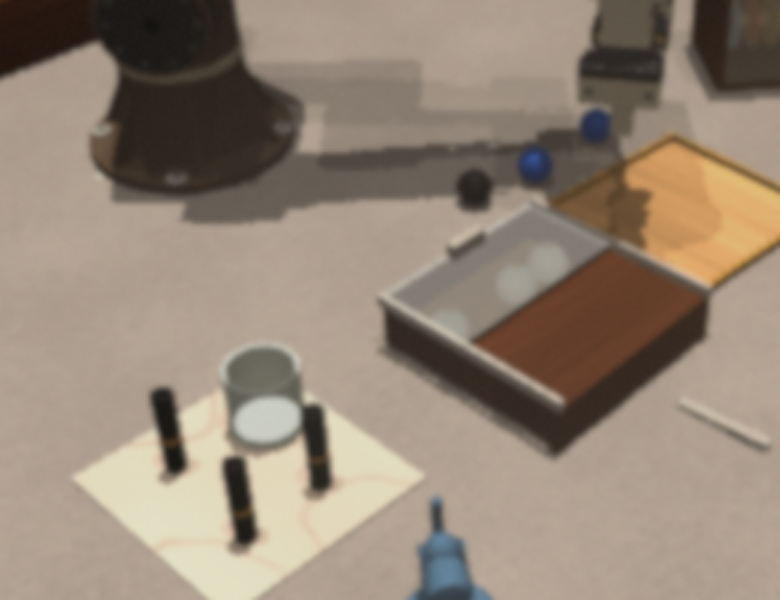

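Call:
{"fn": "arm_command", "kwargs": {"targets": [[[0,0,0.12],[7,-47,0],0.55],[[0,0,0.12],[7,-47,0],0.55],[[0,0,0.12],[7,-47,0],0.55],[[0,0,0.12],[7,-47,0],0.55],[[0,0,0.12],[7,-47,0],0.55],[[0,0,0.12],[7,-47,0],0.55],[[0,0,0.12],[7,-47,0],0.55],[[0,0,0.12],[7,-47,0],0.55]]}}

```text
t: 24.95
eef_pos: [0.5274, -0.1702, 0.3069]
ee_rot: [3.141, 0.0, -1.596]
force: [1.0, 0.0, -0.1]
width: 0.0396
```

Call:
{"fn": "arm_command", "kwargs": {"targets": [[[0,0,0],[8,-48,0],0.55],[[0,0,0],[8,-47,0],0.55],[[0,0,0],[0,0,0],0.55],[[0,0,0],[0,0,0],0.55],[[0,0,0],[0,0,0],0.55]]}}

```text
t: 25.45
eef_pos: [0.5435, -0.2623, 0.3067]
ee_rot: [3.14, 0.001, -1.598]
force: [-0.0, 1.1, -0.8]
width: 0.0394
```

Call:
{"fn": "arm_command", "kwargs": {"targets": [[[0,0,0.027],[1.5,0,-25],0.55],[[0,0,0],[0,0,-25],0.55],[[0,0,0],[0,0,-11],0.55],[[0,0,0],[0,0,0],0.55],[[0,0,0],[0,0,0],0.55]], "squeeze": 12}}

```text
t: 25.95
eef_pos: [0.5462, -0.2618, 0.2469]
ee_rot: [-3.141, -0.0, -1.567]
force: [0.3, 0.1, 0.5]
width: 0.0394
```

```bash
python3 - <<'E'
from h import *
im,d=grab_frame('scene'); save('s10.png',im[200:300,140:260],5)
print(get_state()['eef_pos'],get_state()['width'])
E
```

```text
[ 0.54635932 -0.26198584  0.24726767] 0.039269348960858534
```

View pics/s10.png

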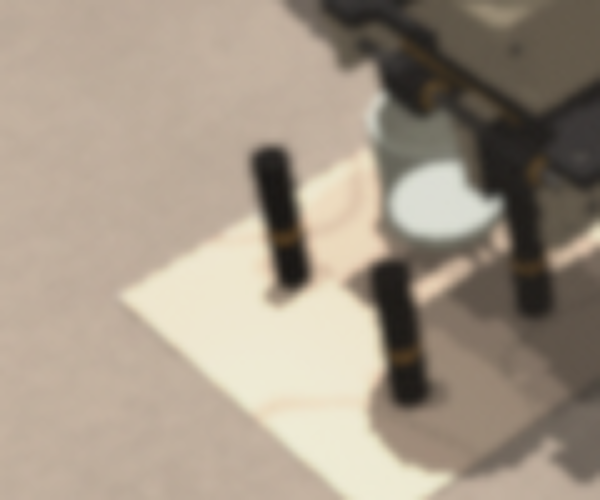

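Call:
{"fn": "arm_command", "kwargs": {"targets": [[[0,0,0],[-1,0,-1],0.55],[[0,0,0],[0,0,0],0.55],[[0,0,0],[0,0,0],0.85],[[0,0,0],[0,0,0],0.95],[[0,0,0],[0,0,0],0.95],[[0,0,0],[0,0,0],0.95],[[0,0,0],[0,0,0],0.95]]}}

```text
t: 26.7
eef_pos: [0.5448, -0.2624, 0.2451]
ee_rot: [-3.142, -0.0, -1.568]
force: [-0.8, -0.9, 1.5]
width: 0.0195
```

Call:
{"fn": "arm_command", "kwargs": {"targets": [[[0,0,0],[0,0,20],0.95],[[0,0,0],[0,0,40],0.95],[[0,0,0],[0,0,40],0.95],[[0,0,0],[-33,10,0],0.95],[[0,0,0],[-33,10,0],0.95],[[0,0,0],[-33,11,0],0.95],[[0,0,0],[0,0,0],0.95],[[0,0,0],[0,0,0],0.95]]}}

```text
t: 27.5
eef_pos: [0.4454, -0.2312, 0.3457]
ee_rot: [-3.14, -0.0, -1.567]
force: [0.3, -0.8, -0.1]
width: 0.0195
```

```bash
cat >> h.py <<'E'
def sview(n,roi=(140,160,300,300),s=5):
    im,d=grab_frame('scene'); u0,v0,u1,v1=roi; save(n,im[v0:v1,u0:u1],s); st=get_state(); print(st['t'],st['eef_pos'].round(4),st['width'].__round__(4)); return im,d
E
python3 - <<'E'
from h import *
sview('s11.png')
E
```

```text
27.55 [ 0.4461 -0.2313  0.3455] 0.0197
```

View pics/s11.png

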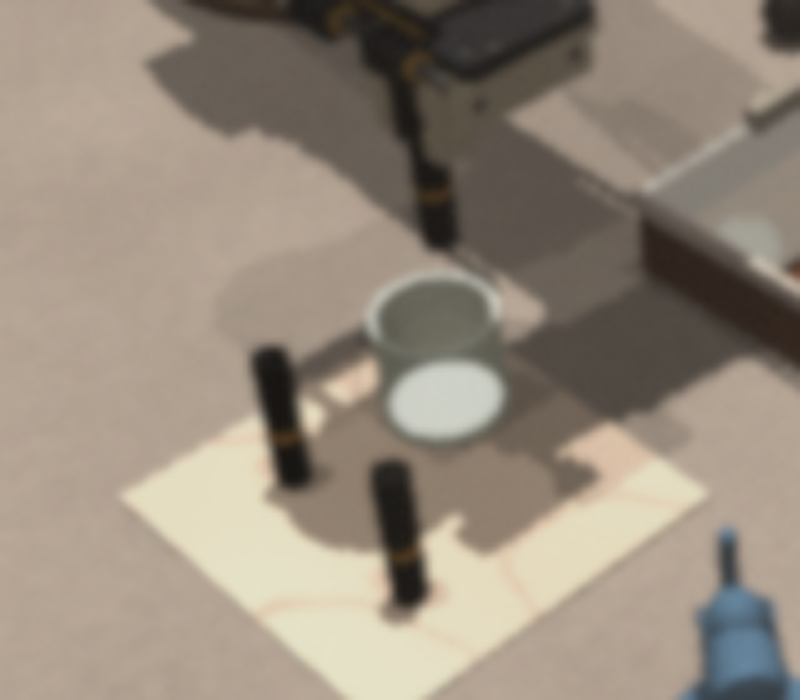

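```bash
python3 - <<'E'
from h import *
print(onplane('scene',[[226.6,223.8]],.069), onplane('scene',[[227.4,207]],.103))
print((proj('scene',[[.4457,-.231,.103],[.4537,-.2465,.069]])-[140,160])*5)
E
```

```text
[[ 0.45769008 -0.25189027  0.069     ]] [[ 0.44058143 -0.23103223  0.103     ]]
[[443.26148456 239.26691668]
 [436.48681795 310.59430896]]
```

Call:
{"fn": "arm_command", "kwargs": {"targets": [[[0,0,0],[0,0,-25],0.95],[[0,0,0],[0,0,-25],0.95],[[0,0,0],[0,0,-20],0.95],[[0,0,0],[0,0,0],0.95]]}}

```text
t: 27.95
eef_pos: [0.4456, -0.2313, 0.2722]
ee_rot: [3.136, 0.001, -1.568]
force: [-1.3, -1.2, -0.1]
width: 0.0197
```

Call:
{"fn": "arm_command", "kwargs": {"targets": [[[0,0,0],[0,0,-12],0.95],[[0,0,0],[0,0,-8],0.95],[[0,0,0],[0,0,-3],0.95],[[0,0,0],[0,0,0],0.95],[[0,0,0],[0,0,0],0.95]]}}

```text
t: 28.45
eef_pos: [0.446, -0.2314, 0.2525]
ee_rot: [-3.141, -0.0, -1.568]
force: [-0.8, -0.1, -0.1]
width: 0.0195
```

```bash
python3 - <<'E'
from h import *
sview('s12.png')
E
```

```text
28.5 [ 0.446  -0.2314  0.2526] 0.0195
```

View pics/s12.png

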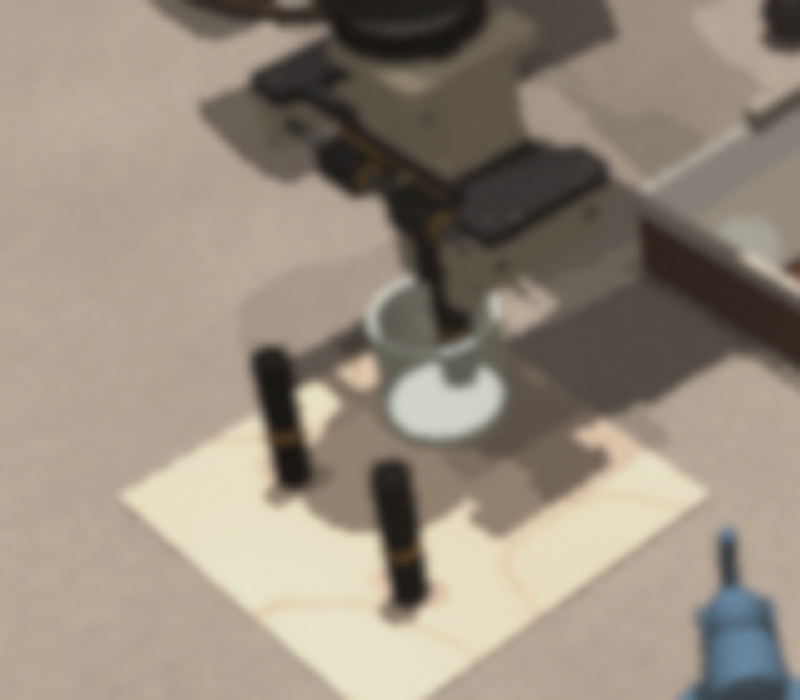

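Call:
{"fn": "arm_command", "kwargs": {"targets": [[[0,0,0],[0,0,-2],0.95],[[0,0,0],[0,0,0],0.95],[[0,0,0],[0,0,0],0.75],[[0,0,0],[0,0,0],0.7],[[0,0,0],[0,0,0],0.64],[[0,0,0],[0,0,0],0.64],[[0,0,0],[0,0,0],0.64]]}}

```text
t: 29.2
eef_pos: [0.4458, -0.2313, 0.2501]
ee_rot: [-3.142, -0.0, -1.568]
force: [0.2, 0.2, 0.0]
width: 0.0313
```

Call:
{"fn": "arm_command", "kwargs": {"targets": [[[0,0,0],[0,0,15],0.64],[[0,0,0],[0,0,25],0.64],[[0,0,0],[0,0,30],0.55],[[0,0,0],[-2,-34,0],0.55],[[0,0,0],[-2,-34,0],0.55],[[0,0,0],[-3,-34,0],0.55],[[0,0,0],[0,0,0],0.55],[[0,0,0],[0,0,0],0.55]]}}

```text
t: 30.0
eef_pos: [0.4384, -0.3339, 0.3196]
ee_rot: [3.141, 0.0, -1.57]
force: [-0.5, 0.4, 0.1]
width: 0.039
```

```bash
python3 - <<'E'
from h import *
sview('s13.png')
E
```

```text
30.05 [ 0.4385 -0.3333  0.3197] 0.0393
```

View pics/s13.png

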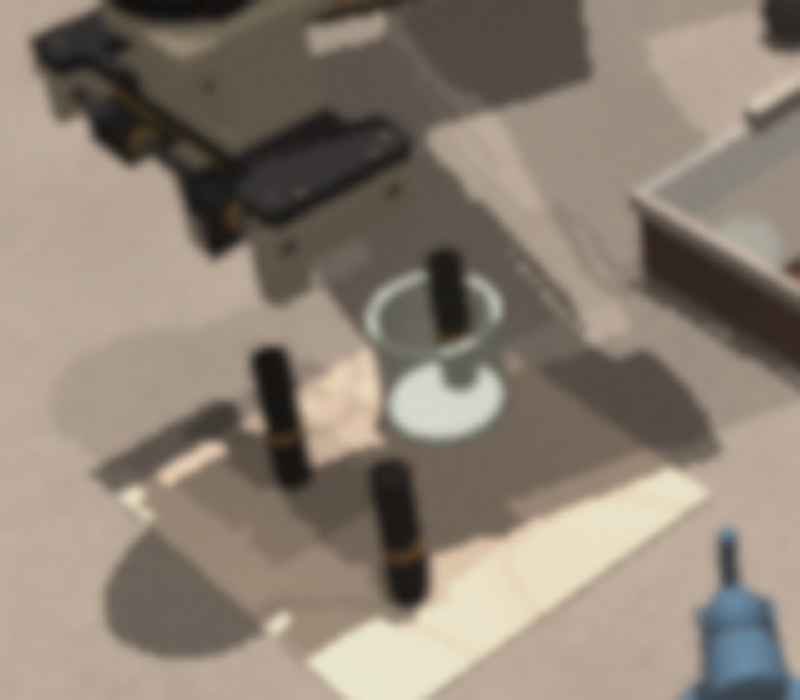

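Call:
{"fn": "arm_command", "kwargs": {"targets": [[[0,0,0],[0.5,0,-30],0.55],[[0,0,0],[0,0,-30],0.55],[[0,0,0],[0,0,-14],0.55],[[0,0,0],[0,0,0],0.55],[[0,0,0],[0,0,0],0.85],[[0,0,0],[0,0,0],0.95],[[0,0,0],[0,0,0],0.95],[[0,0,0],[0,0,0],0.95]]}}

```text
t: 30.85
eef_pos: [0.4396, -0.3334, 0.2471]
ee_rot: [-3.14, -0.001, -1.568]
force: [-0.7, -1.0, 3.0]
width: 0.0193
```

Call:
{"fn": "arm_command", "kwargs": {"targets": [[[0,0,0],[0,0,0],0.95],[[0,0,0],[0,0,20],0.95],[[0,0,0],[0,0,40],0.95],[[0,0,0],[0,0,45],0.95],[[0,0,0],[2,36,0],0.95],[[0,0,0],[5,35,0],0.95],[[0,0,0],[0,0,0],0.95],[[0,0,0],[0,0,0],0.95]]}}

```text
t: 31.65
eef_pos: [0.4463, -0.2617, 0.3514]
ee_rot: [-3.141, -0.0, -1.566]
force: [0.7, 0.2, 0.3]
width: 0.0196
```

```bash
python3 - <<'E'
from h import *
sview('s14.png')
E
```

```text
31.7 [ 0.4463 -0.2622  0.3512] 0.0192
```

View pics/s14.png

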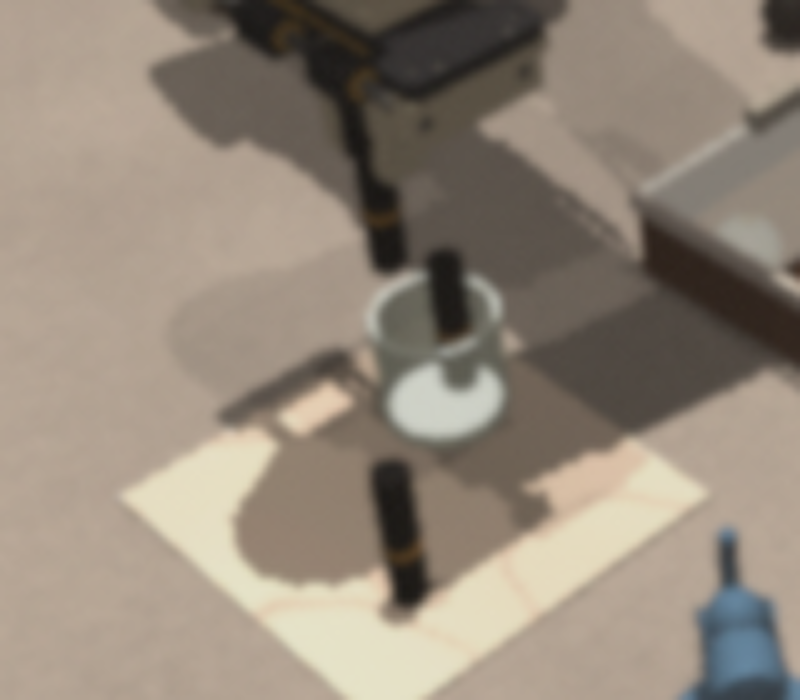

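Call:
{"fn": "arm_command", "kwargs": {"targets": [[[0,0,0],[0,0,-25],0.95],[[0,0,0],[0,0,-25],0.95],[[0,0,0],[0,0,-20],0.95],[[0,0,0],[0,0,-12],0.95],[[0,0,0],[0,0,-10],0.95],[[0,0,0],[0,0,-5],0.95],[[0,0,0],[0,0,0],0.95],[[0,0,0],[0,0,0],0.95]]}}

```text
t: 32.5
eef_pos: [0.4466, -0.2625, 0.2546]
ee_rot: [-3.141, -0.0, -1.568]
force: [-0.3, -0.5, -0.3]
width: 0.0195
```

Call:
{"fn": "arm_command", "kwargs": {"targets": [[[0,0,0],[0,0,-2],0.95],[[0,0,0],[0,0,0],0.95],[[0,0,0],[0,0,0],0.75],[[0,0,0],[0,0,0],0.7],[[0,0,0],[0,0,0],0.64],[[0,0,0],[0,0,0],0.64],[[0,0,0],[0,0,0],0.64]]}}

```text
t: 33.2
eef_pos: [0.4463, -0.2623, 0.2521]
ee_rot: [-3.141, -0.0, -1.568]
force: [-0.5, -0.3, -1.6]
width: 0.0312
```

Call:
{"fn": "arm_command", "kwargs": {"targets": [[[0,0,0],[0,0,15],0.64],[[0,0,0],[0,0,25],0.64],[[0,0,0],[0,0,30],0.55],[[0,0,-0.14],[33,-26,0],0.55],[[0,0,-0.14],[33,-26,0],0.55],[[0,0,-0.14],[33,-26,0],0.55],[[0,0,-0.14],[3,-2,0],0.55],[[0,0,-0.14],[0,0,0],0.55]]}}

```text
t: 34.0
eef_pos: [0.5492, -0.3433, 0.3207]
ee_rot: [3.14, -0.001, -2.275]
force: [-1.2, -0.2, -0.5]
width: 0.0398
```

Call:
{"fn": "arm_command", "kwargs": {"targets": [[[0,0,-0.14],[0,0,0],0.55],[[0,0,-0.14],[0,0,0],0.55],[[0,0,-0.14],[0,0,0],0.55],[[0,0,-0.14],[0,0,0],0.55],[[0,0,-0.14],[0,0,0],0.55],[[0,0,-0.14],[0,0,0],0.55],[[0,0,-0.03],[0,0,0],0.55],[[0,0,0],[0,0,0],0.55]]}}

```text
t: 34.8
eef_pos: [0.5483, -0.3423, 0.3219]
ee_rot: [3.142, -0.0, -3.135]
force: [0.4, -0.3, -0.2]
width: 0.0395
```

```bash
python3 - <<'E'
from h import *
sview('s15.png')
im,d=grab_frame('top'); save('b15.png',im[140:290,370:530],4); lips(im,d)
E
```

```text
34.85 [ 0.5483 -0.3423  0.322 ] 0.0394
```

View pics/s15.png

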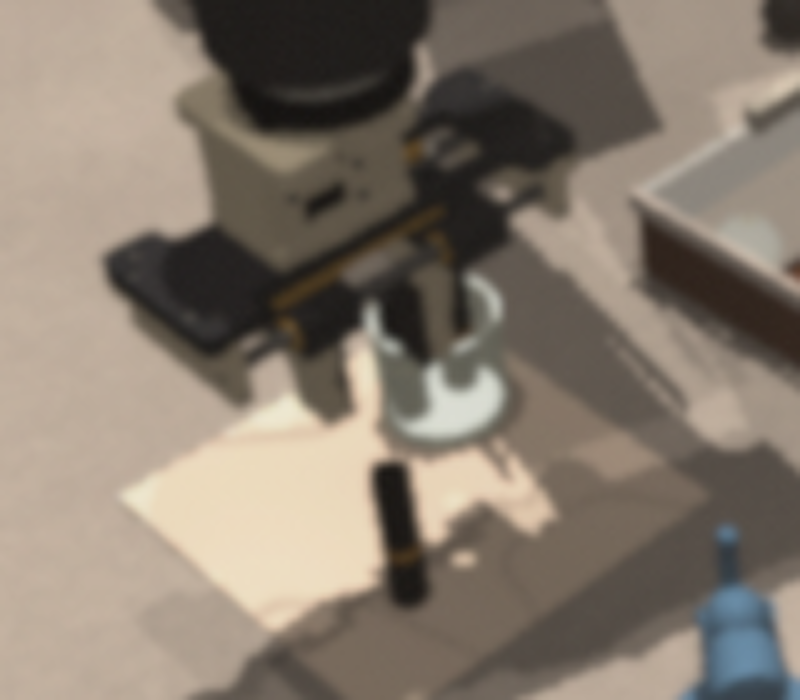

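View pics/b15.png

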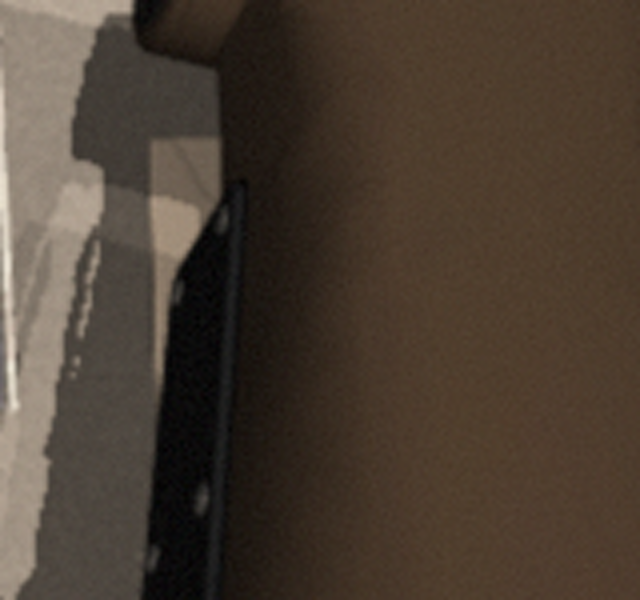

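Call:
{"fn": "arm_command", "kwargs": {"targets": [[[0,0,0],[0,0,-30],0.55],[[0,0,0],[0,0,-30],0.55],[[0,0,0],[0,0,-16],0.55],[[0,0,0],[0,0,0],0.55],[[0,0,0],[0,0,0],0.85],[[0,0,0],[0,0,0],0.95],[[0,0,0],[0,0,0],0.95],[[0,0,0],[0,0,0],0.95]]}}

```text
t: 35.7
eef_pos: [0.5486, -0.3425, 0.2473]
ee_rot: [-3.141, 0.002, -3.137]
force: [-0.0, -0.3, 3.1]
width: 0.0196
```

Call:
{"fn": "arm_command", "kwargs": {"targets": [[[0,0,0],[0,0,0],0.95],[[0,0,0],[0,0,20],0.95],[[0,0,0],[0,0,40],0.95],[[0,0,0],[0,0,50],0.95],[[0,0,0],[0,0,0],0.95]]}}

```text
t: 36.2
eef_pos: [0.5499, -0.3432, 0.364]
ee_rot: [-3.136, 0.011, -3.136]
force: [0.5, -0.3, -0.2]
width: 0.0199
```

Call:
{"fn": "arm_command", "kwargs": {"targets": [[[0,0,0],[-26,32,0],0.95],[[0,0,0],[-26,32,0],0.95],[[0,0,0],[-26,32,0],0.95],[[0,0,0],[0,0,0],0.95],[[0,0,0],[0,0,0],0.95]]}}

```text
t: 36.7
eef_pos: [0.4699, -0.2458, 0.3568]
ee_rot: [-3.141, 0.002, -3.136]
force: [0.4, 0.5, -0.4]
width: 0.0194
```

```bash
python3 - <<'E'
from h import *
sview('s16.png')
print((proj('scene',[[.4458,-.2313,.093],[.4465,-.2623,.093],[.4707,-.2467,.12],[.4537,-.2465,.069]])-[140,160])*5)
E
```

```text
36.75 [ 0.4706 -0.2462  0.3567] 0.0198
[[445.07842398 254.65386811]
 [397.63318973 283.11164575]
 [445.8309884  248.7052919 ]
 [436.48681795 310.59430896]]
```

View pics/s16.png

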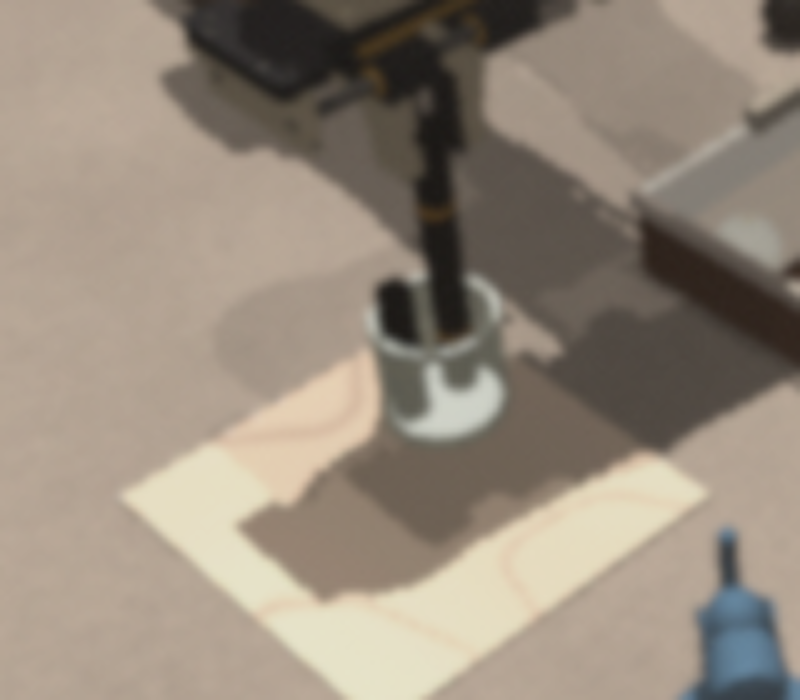

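Call:
{"fn": "arm_command", "kwargs": {"targets": [[[0,0,0],[0,0,-15],0.95],[[0,0,0],[0,0,-15],0.95],[[0,0,0],[0,0,-15],0.95],[[0,0,0],[0,0,-12],0.95],[[0,0,0],[0,0,0],0.95],[[0,0,0],[0,0,0],0.95]]}}

```text
t: 37.35
eef_pos: [0.4707, -0.2467, 0.2989]
ee_rot: [-3.141, -0.001, -3.138]
force: [0.2, -0.1, 0.1]
width: 0.0195
```

```bash
python3 - <<'E'
from h import *
sview('s17.png')
E
```

```text
37.4 [ 0.4708 -0.2466  0.2994] 0.0197
```

View pics/s17.png

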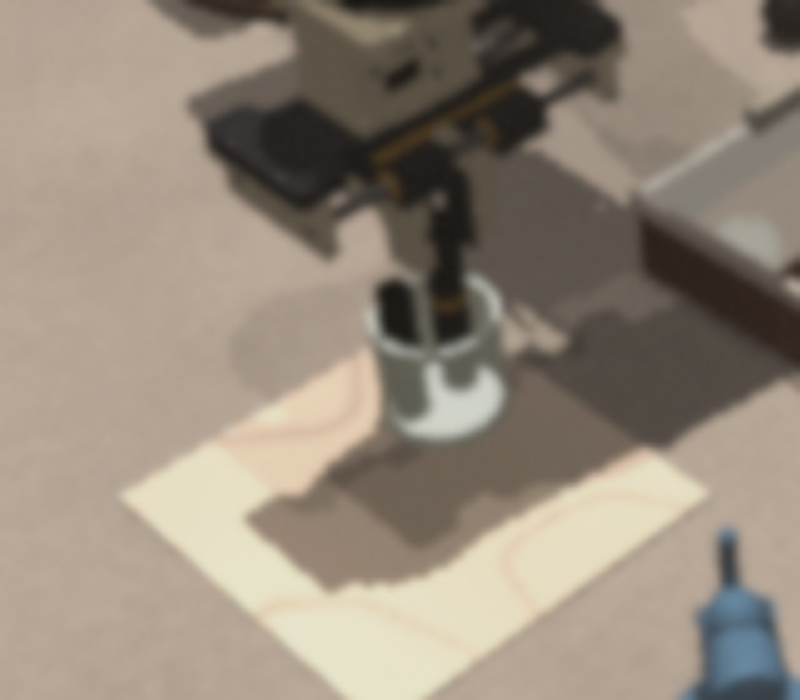

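Inside the jar mouth without force; lower on to just above the floor.

Call:
{"fn": "arm_command", "kwargs": {"targets": [[[0,0,0],[0,0,-15],0.95],[[0,0,0],[0,0,-15],0.95],[[0,0,0],[0,0,-10],0.95],[[0,0,0],[0,0,-5],0.95],[[0,0,0],[0,0,0],0.95],[[0,0,0],[0,0,0],0.95]]}}

```text
t: 38.0
eef_pos: [0.4706, -0.2464, 0.2546]
ee_rot: [-3.141, 0.001, -3.138]
force: [-0.0, -0.7, -0.3]
width: 0.0197
```

Call:
{"fn": "arm_command", "kwargs": {"targets": [[[0,0,0],[0,0,-2],0.95],[[0,0,0],[0,0,0],0.95],[[0,0,0],[0,0,0],0.75],[[0,0,0],[0,0,0],0.7],[[0,0,0],[0,0,0],0.66],[[0,0,0],[0,0,0],0.66],[[0,0,0],[0,0,0],0.66]]}}

```text
t: 38.7
eef_pos: [0.4703, -0.2463, 0.2521]
ee_rot: [-3.142, 0.0, -3.138]
force: [0.3, -0.2, -0.3]
width: 0.0297
```

Call:
{"fn": "arm_command", "kwargs": {"targets": [[[0,0,0],[0,0,15],0.66],[[0,0,0],[0,0,25],0.66],[[0,0,0],[0,0,40],0.66],[[0,0,0],[0,0,30],0.66],[[0,0,0],[0,48,0],0.5],[[0,0,0],[0,48,0],0.5],[[0,0,0],[0,48,0],0.5],[[0,0,0],[0,48,0],0.5]]}}

```text
t: 39.5
eef_pos: [0.4698, -0.0528, 0.3623]
ee_rot: [3.141, 0.001, -3.139]
force: [1.9, 0.5, 0.4]
width: 0.0434
```

Call:
{"fn": "arm_command", "kwargs": {"targets": [[[0,0,0],[0,48,0],0.5],[[0,0,0],[0,48,0],0.5],[[0,0,0],[0,48,0],0.5],[[0,0,0],[0,48,0],0.5],[[0,0,0],[0,48,0],0.5],[[0,0,0],[0,48,0],0.5],[[0,0,0],[0,0,0],0.5],[[0,0,0],[0,0,0],0.5]]}}

```text
t: 40.3
eef_pos: [0.47, 0.2348, 0.3616]
ee_rot: [-3.141, -0.001, -3.136]
force: [-0.0, -0.6, -0.4]
width: 0.0436
```

```bash
python3 - <<'E'
from h import *
im,d=grab_frame('top'); save('b18.png',im[100:280,180:520],2.3); handle(im); lips(im,d)
sview('s18.png',(140,100,400,300),3)
im0=np.load('top0.npz')['im']
E
```

```text
handle px [325.62068966 239.86206897] [317 238  19   5  87] world [0.4476 0.0089 0.077 ] case [-0.0439  0.0011]
lip [436 225  10   9  76] cen [ 0.4695 -0.2477  0.088 ] box [ 0.469 -0.248  0.088] depthmid [ 0.469  -0.2476  0.0877]
lip [429 235  10   9  75] cen [ 0.447  -0.2319  0.088 ] box [ 0.447  -0.2318  0.088 ] depthmid [ 0.4471 -0.2318  0.0877]
lip [443 235  11   9  77] cen [ 0.4468 -0.2647  0.088 ] box [ 0.4466 -0.264   0.088 ] depthmid [ 0.4467 -0.2645  0.0888]
jar [423 221  30  30 163] cen [ 0.4536 -0.243   0.069 ] box [ 0.4537 -0.2465  0.069 ] depthmid [ 0.4537 -0.2465  0.0674]
circ ((437.4405517578125, 235.58741760253906), 15.116689682006836)
40.4 [0.4701 0.2332 0.3618] 0.0435
```

View pics/b18.png

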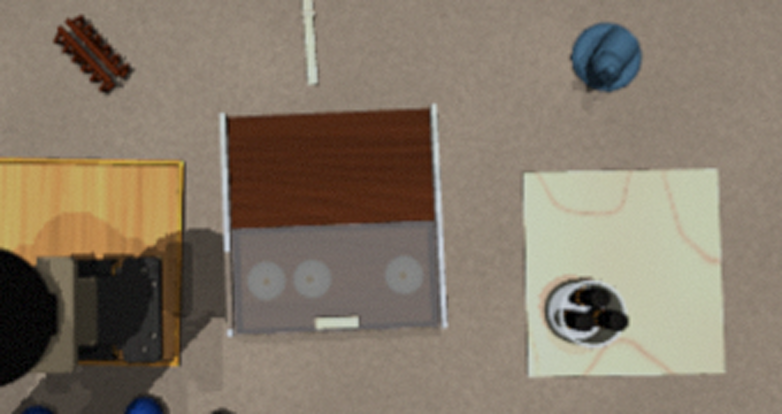

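View pics/s18.png

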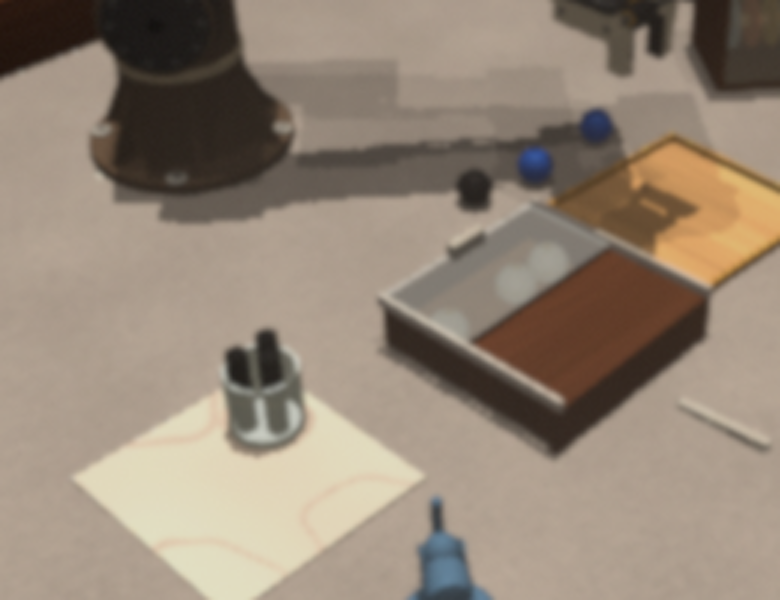

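```bash
python3 - <<'E'
from h import *
print(job_done())
E
```

```text
the job is handed in; nothing more can be done
None
```

I did the whole job in the order asked and handed it in at about t = 40 s, well inside the 208 s limit.

- **Pots:** I pushed the door open to its stop. The three white pots present went into dimples 3, 2 and 0, and the door was then pushed shut to its stop. In the last pictures all three sit in their dimples under the panel. The handle is back at the shut position: it moved 108 mm between stops, matching the full travel.
- **Lipsticks:** the three present stand end-down in the frosted jar. Their tops lie within about 3 mm of where I set them down, and the jar shows no movement from where it started.
- **Bystanders:** I did not touch the elephant, claw clip, spring clip or the blue and black look-alike balls. They look unmoved by eye, but I did not measure them.

No check failed. One rough by-eye reading of the jar rim in the scene camera was about 5 mm off the top camera's value. I put it down to my reading and used the top camera's value; all three lipsticks then went in without contact force.

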